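# Stow the key machine's tools and lock its carriage for the van

### The job

Make the key-copying machine ready for the van: swing the carriage's lock lever up, slide the carriage (it has a black knob to hold it by) fully left to its stop, lift the lid off the tool well and set it aside, put all the machine's tools that lie on the bench (clamp adapter, setting gauge, T-key, swarf brush, whichever are there) into the well, and fit the lid back flush with the deck. Then slide the carriage fully right to its stop, over the lid, and only then swing the lock lever all the way down again. Leave the other things on the bench where they are.

Things in the scene. Friction and masses are not known exactly. Their poses are not given: they have to be found in the camera images.
- machine: Key-copying machine, fixed on the bench, turned up to 0.12 rad. All lengths in mm. Origin on the bench under it; x away from the robot, y to the robot's left, z up. Dark base, x -110 to 265, y -180 to 175, flat deck 55 above the bench. Motor and cutter, 190 high, stand at x over 128, y 0 to 170: keep off. Carriage guide shaft along y at x 100, end posts 104 high.
- well (a point): Centre of the floor of the tool well, a rectangular recess in the right front of the deck: inside 150 (machine x) by 140 (machine y), 45 deep, floor 10 above the bench; the closed lid leaves 37 of free height, so the tools must lie down in it. At machine (-10, -85, 10); axes as the machine.
- well_rim (a point): Centre of the well's mouth, level with the deck, 55 above the bench. At machine (-10, -85, 55); axes as the machine.
- lid: Loose dark grey lid of the well, 280 g. Plate 174 (x) by 164 (y), 6 thick; under it a locating block 143 x 133 x 8 that drops into the well's mouth with 3.5 to spare all round. Origin: centre of the plate's underside, which rests on the deck; closed, it coincides with well_rim and its x lies along machine x; either way round fits. On a flat surface its origin is 8 above it.
- lid_handle (a point): Middle of the lid's handle, a steel bar over the lid's centre: 80 long along lid x, 14 wide, its top 36 and lower edge 22 above the lid's origin (this point 29). While the carriage is parked on the right it overhangs the lid's left 40 and the lid cannot be lifted; at the left stop it clears the lid by 58.
- carriage (a joint): Travel of the carriage in m along machine +y (to the robot's left): 0 = on its right-hand stop, 0.10 = on its left-hand stop. Slide with about 2 N friction, stays where left. Aluminium slab 110 wide (y), machine x -45 to 115, z 68 to 98, with two key vices and wing nuts up to z 146 at machine x 15 to 62. It covers machine y -45 to 65 when parked on the right.
- carriage_grip (a point): Middle of the carriage's grip, an upright round black knob 30 in diameter on the front part of the carriage, from 106 to 144 above the bench (this point 125). At machine (-18, 10 + travel, 125).
- lock_lever (a joint): Angle of the carriage's lock lever in rad: 0 = level, pointing along machine -y, its nose against a lug on the carriage's front, so that the parked carriage cannot slide left. Swings up to 1.9 (past upright, leaning left); well clear above 0.8. Friction hinge, 0.12 N m, stays where left. Drops home only with the carriage on its right-hand stop (3 to spare).
- lever_pivot (a point): Hinge of the lock lever, at machine (-90, 135, 100); the axis lies along machine x.
- lever_grip (a point): Grip point in the lever's black sleeve, 90 from the pivot: at angle q it lies at machine x -90, y 135 - 90 cos q, z 100 + 90 sin q. Sleeve 16 wide (machine x), 20 high, from 50 to 112 from the pivot; the steel nose ends at 122. The deck lies 35 below the level sleeve; the carriage front 37 behind it.
- mat: Thin black rubber mat, 190 x 190 x 4, fixed on the bench at the right of the machine and turned with it: a clear place to lay the lid. Origin at the centre of its underside, axes as the machine.
- adapter: Machine tool: steel clamp adapter, a ribbed bar 90 x 18, 17 high, 110 g. All tools: origin at the centre of the underside, long axis x, z up; they lie flat on the bench at the left of the machine. May be absent.
- gauge: Machine tool: steel setting gauge, a bar 98 x 16 x 16 with a block 26 wide and 20 high at its +x end, 150 g. May be absent.
- vice_key: Machine tool: dark steel T-key for the vices, shank 12 wide and 13 high, 98 long overall, cross-bar 50 wide at its -x end, 100 g. May be absent.
- swarf_brush: Machine tool: small brush with wooden handle 18 wide and 14 high, 101 long overall with a stiff black head 24 wide, 20 high at the +x end, 50 g. May be absent.
- padlock: Not part of the job, leave it alone: brass padlock lying flat among the tools: body 44 x 45 x 24 with a steel shackle. Origin at the centre of its underside.
- mug: Not part of the job, leave it alone: white mug, 80 across, 92 high. Origin at the centre of its underside.
- spray_can: Not part of the job, leave it alone: can, 54 across, 170 high, upright. Origin at the centre of its underside.
- pin_jar: Not part of the job, leave it alone: small screw-top jar, 64 across, 75 high. Origin at the centre of its underside.
- screwdriver: Not part of the job, leave it alone: screwdriver, 190 long, lying. Origin at the centre of its underside.
- cylinder_box: Not part of the job, leave it alone: cardboard box 100 x 70 x 45. Origin at the centre of its underside.
There are look-alikes about, which are no part of the job. Leave any orange or purple look-alike of the adapter alone.

How it is judged:
By the outcome, as a careful person would: the job done as asked, in the order asked, and still so for the second after the job is handed in, with the robot touching nothing.
Of adapter, gauge, vice_key, swarf_brush only 2 to 4 are there at a start; the rules pass over those that are not, and their reading is None.
At some moment in a run one of adapter, gauge, vice_key, swarf_brush may be knocked a few centimetres aside while the robot is not near it.
Once in a run the grip may slacken for a moment while it holds something.
It also fails if it takes over 210 s, if anything falls off the work surface, if the arm or the gripper's body presses on something with over 40 N, if the wrist force passes 120 N, or if a joint passes its speed limit or range.

### The arm

A 6-joint arm with a two-finger parallel gripper is mounted at the origin on the work surface. World frame = base frame: x ahead of the robot, y to its left, z up, the work surface at z = 0. Lengths are in m, angles in rad, forces in N, time in s.
With the tool pointing down it reaches from about 0.375 to 0.975 m from the base axis. Payload 3.8 kg.
Tool frame: the origin (TCP) lies midway between the tips of the shut fingers; the grasp point (between the pads) lies 19 mm behind it; z points along the fingers, y is the line along which they close (so a half turn about z gives the same grasp; the last joint's range is limited). The gripper opens to 85 mm and grips with 20 to 120 N. Pads are 22 mm wide; open, the fingers measure 114 mm over their backs; the gripper's body (76 mm by 85 mm) begins 54 mm behind the grasp point. The pads swing forward as they close: fully open they stand 13 mm farther back than shut.
Start: joints at [1.098, 0.264, 1.604, -0, 1.274, -0.037], TCP at [0.285, 0.612, 0.231] pointing down, gripper open.
Joint ranges: [-2.63, 2.63], [-0.94, 2.18], [0.31, 2.57], [-1.31, 4.45], [0, 2.66], [-2.55, 2.55]. Speed limits (rad/s): [2.57, 2.57, 3.14, 3.14, 3.14, 3.14].

### API

Orientations are given as a rotation vector (axis times angle).
In Python, from workcell import * gives the robot as it stands. The module is installed in compiled form; this text tells all that it offers.
- The arm moves only by the tool apply_moves, never from a script. Its arguments are lists of equal length, an entry for each row: "fingers": the opening, from 0 (shut) to 1 (fully open); "travel": the shift along the tool's x, y, z normalised to -1 to 1, where 1 is 0.05 m, a list of three; "rotation": the turn, a rotation vector about the tool's x, y, z normalised to -1 to 1, where 1 is 6 degrees, a list of three. In form: {"fingers": [fingers, ...], "travel": [[dx, dy, dz], ...], "rotation": [[ax, ay, az], ...]}. A call has 1 to 12 rows; each row shifts and turns the commanded pose from where the row before left it, along the tool's axes as they then stand; what a row does not reach is not made up. A row lasts 1/10 s, in which the tool goes at most 50 mm and 8.59 degrees, less where a joint would pass 70% of its speed; a pose out of reach is approached as far as the arm can. A call with a number of a shift or a turn outside -1 to 1 is refused whole. A call with a gripper value outside its range is refused whole. The fingers move at their own pace and stop on an object; "newtons" is the grip in N (left out, the last holds). Time passes only in rows, so rows that do not move let the fingers close. It gives the time, the measured TCP pose, the force, the opening and the grip force at its end, in the units of the state.
- read_state(): the state, without advancing time (a new reading comes with each control period).
- read_camera(name): name is "side" or "top"; returns a dict with "image" (400x640x3 uint8, red, green, blue), "fx", "fy", "cx", "cy" (pixels), "extrinsics" (4x4, takes a point from world to camera coordinates). Camera axes: x right, y down, z forward; pixel columns grow to the right and rows downward; lengths in m; the calibration is good to about 2 mm. A picture is of the moment at which its call begins. There is no depth.
- finish_job(): hands the job in; it is judged then, once.
Trained networks look in the newest picture that a camera, given by its name, has taken for a name from the list of things; names that differ only in an ending like _2 or _b are one class to them, and where a whole thing is asked for, a point or a joint stands for the part that bears it (a point fixed in the world has none). Each returns a list of dicts, best first, with "p" (0 to 1); they miss things now and then, are a little off and sometimes report something else, mostly with a low value. They report only what shows in the picture. A call takes as long as a camera call. They do not tell look-alikes from the thing itself.
- regions_of(camera, name): "mask" (400x640 bool, what is visible of it) and "bbox" ([left, top, width, height] in pixels, round what is visible of it).
- tip_of(camera, name): "location" ([column, row] in pixels: a listed point, or the origin of a listed thing).
The state is a dict: "time": time; "q": joint angles; "joint_vel": joint speeds; "joint_torque": joint torques, N m; "tool_pos": TCP position; "tcp_rot": TCP orientation; "wrist_force": force on the tool from outside, world axes, zero at the start; "torque": the same for the moment, N m; "width": opening from 0.0 (shut) to 1.0 (fully open); "grip_force": force on a finger pad.
Only numpy, scipy, OpenCV 4.12 (cv2) and the standard library are available. Lean on these libraries where they do the work, as an engineer would, in place of code of your own. Each camera call takes 0.05 s, during which the arm holds its last target. There are 200 camera calls.

## Working session

There is one attempt and no reset: what is moved stays moved. The work goes in short steps, Python scripts to look and compute and a tool call to move; the robot and the scene stay as the last step left them, time stands still between calls to the robot, and variables do not carry over. Pictures are saved under pics/ and viewed, at most 14 in all, crops included, and the job is handed in when it is done.

Besides the shell and the picture viewer there is one more tool, called as a command line: name --argument value ..., lists and objects as JSON in quotes. apply_moves: Moves the arm, as the interface text tells. Scaled input: -1 to 1 covers 0.05 m each way for a shift and 6 degrees each way for a turn. Its arguments: {"type":"object","properties":{"fingers":{"type":"array","items":{"type":"number"}},"travel":{"type":"array","items":{"type":"array","items":{"type":"number"}}},"rotation":{"type":"array","items":{"type":"array","items":{"type":"number"}}},"newtons":{"type":"number"}},"required":["fingers","travel","rotation"]}

```bash
mkdir -p pics; ls; python3 - <<'E'
from workcell import *
import cv2
s=read_state();print(s)
for n in ["top","side"]:
    c=read_camera(n);cv2.imwrite(f"pics/{n}0.png",c["image"][:,:,::-1]);print(n,c["fx"],c["cx"],c["cy"],c["extrinsics"].round(4).tolist() if hasattr(c["extrinsics"],"round") else c["extrinsics"])
    for t in ["machine","well_rim","lid","lid_handle","carriage_grip","lever_pivot","lever_grip","mat","adapter","gauge","vice_key","swarf_brush","padlock"]:
        print(t,[(round(d["p"],2),[round(float(v)) for v in d["location"]]) for d in tip_of(n,t)][:4])
E
```

```text
pics
{'time': 0.0, 'q': array([ 1.09808051e+00,  2.64750901e-01,  1.60535670e+00, -2.01405184e-05,
        1.27368761e+00, -3.69215432e-02]), 'joint_vel': array([ 0.0010528 , -0.00044482,  0.00076773, -0.00034744,  0.00048284,
       -0.00023163]), 'joint_torque': array([-1.18496168e-04, -5.15123677e+01, -3.67306530e+01, -1.83762777e-04,
        1.30942982e-02, -2.56528648e-05]), 'tool_pos': array([0.28463199, 0.61126181, 0.22997288]), 'tcp_rot': array([-0.6790145 , -3.06678356,  0.00335509]), 'wrist_force': array([ 0.77046347,  0.05775897, -0.24310626]), 'torque': array([-0.02210641, -0.00312318,  0.02266852]), 'grip_force': 0.0, 'width': 1.005005661164237}
top 400.121916926834 320.57118721462575 196.96449567359753 [[-0.0025, -0.9999, 0.014, 0.0113], [-0.9818, -0.0002, -0.1899, 0.5418], [0.1899, -0.0142, -0.9817, 1.4352], [0.0, 0.0, 0.0, 1.0]]
machine [(0.79, [350, 192])]
well_rim [(0.63, [436, 168])]
lid [(0.94, [371, 192])]
lid_handle [(0.56, [376, 195])]
carriage_grip [(0.7, [351, 190])]
lever_pivot [(0.54, [238, 215])]
lever_grip [(0.61, [435, 170]), (0.45, [337, 210])]
mat [(0.
[... 260 characters left out ...]
32725 314.15063854192783 204.7890938058285 [[-0.9755, -0.2201, 0.0029, 0.5094], [-0.1242, 0.5391, -0.833, 0.1506], [0.1818, -0.8129, -0.5533, 1.6284], [0.0, 0.0, 0.0, 1.0]]
machine [(0.22, [232, 275])]
well_rim [(0.84, [316, 190])]
lid [(0.62, [316, 190])]
lid_handle [(0.7, [318, 183]), (0.54, [340, 154])]
carriage_grip [(0.94, [310, 184])]
lever_pivot [(0.85, [318, 213]), (0.21, [340, 150])]
lever_grip [(0.59, [232, 274]), (0.58, [326, 197])]
mat [(0.53, [329, 176])]
adapter [(0.67, [325, 285]), (0.54, [269, 377]), (0.48, [357, 296]), (0.42, [351, 261])]
gauge [(0.61, [312, 313])]
vice_key [(0.36, [327, 180])]
swarf_brush [(0.75, [272, 275]), (0.63, [234, 274])]
padlock [(0.61, [296, 292])]
```

View pics/top0.png

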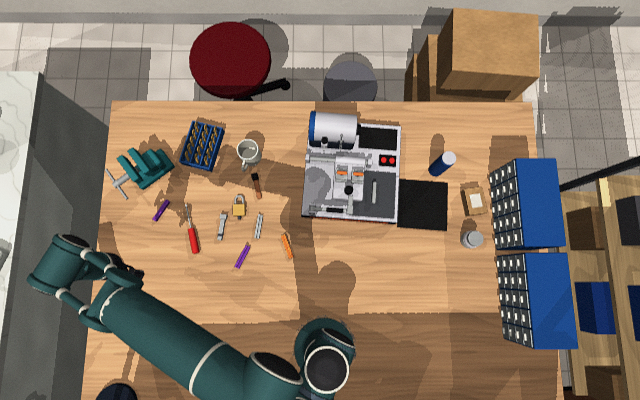

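View pics/side0.png

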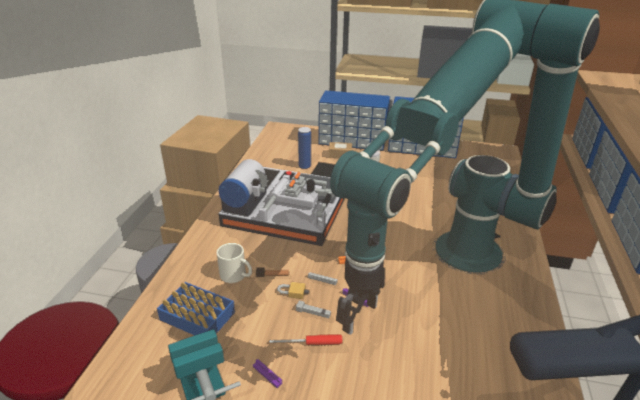

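The top view shows the machine at (350,170) with the lid at (376,190) and the mat at (423,204). There are three tools: gauge (221,226), grey adapter (259,226) and brush (257,185). The look-alikes are purple at (160,211) and (243,257) and orange at (287,247). I'll enlarge both areas.

```bash
cat > h.py <<'E'
from workcell import *
import cv2, numpy as np
from scipy.spatial.transform import Rotation as R
from scipy.optimize import least_squares
def cam(n):
    c=read_camera(n); return c
def proj(c,P):
    P=np.atleast_2d(P); E=np.array(c["extrinsics"]); q=P@E[:3,:3].T+E[:3,3]
    return np.c_[c["fx"]*q[:,0]/q[:,2]+c["cx"], c["fy"]*q[:,1]/q[:,2]+c["cy"]]
def ray(c,uv):
    E=np.array(c["extrinsics"]); d=np.array([(uv[0]-c["cx"])/c["fx"],(uv[1]-c["cy"])/c["fy"],1])
    return -E[:3,:3].T@E[:3,3], E[:3,:3].T@d
def plane(c,uv,z):
    o,d=ray(c,uv); return o+d*(z-o[2])/d[2]
def tri(c1,u1,c2,u2):
    o1,d1=ray(c1,u1);o2,d2=ray(c2,u2)
    A=np.c_[d1,-d2]; t=np.linalg.lstsq(A,o2-o1,rcond=None)[0]
    a=o1+d1*t[0];b=o2+d2*t[1]; return (a+b)/2, np.linalg.norm(a-b)
def crop(c,x0,y0,x1,y1,k,name):
    cv2.imwrite("pics/"+name,cv2.resize(c["image"][y0:y1,x0:x1,::-1],None,fx=k,fy=k,interpolation=cv2.INTER_CUBIC))
def m2w(M,p):  # machine M=(x,y,yaw)
    p=np.atleast_2d(p); c,s=np.cos(M[2]),np.sin(M[2])
    return np.c_[M[0]+c*p[:,0]-s*p[:,1], M[1]+s*p[:,0]+c*p[:,1], p[:,2]]
E
python3 - <<'E'
from h import *
t=cam("top");s=cam("side")
a=t["image"][100:235,290:455,::-1];b=t["image"][165:275,145:310,::-1]
cv2.imwrite("pics/tc.png",cv2.resize(a,None,fx=4.4,fy=4.4,interpolation=cv2.INTER_CUBIC))
cv2.imwrite("pics/tt.png",cv2.resize(b,None,fx=4.4,fy=4.4,interpolation=cv2.INTER_CUBIC))
for n,nm in (("top",t),("side",s)):
  for k in ["gauge","adapter","swarf_brush","vice_key","lid_handle"]:
    for d in regions_of(n,k)[:5]:
        m=d["mask"]; ys,xs=np.nonzero(m)
        if len(xs)<5: continue
        print(n,k,round(d["p"],2),len(xs),(round(xs.mean(),1),round(ys.mean(),1)),d["bbox"])
E
```

```text
top gauge 0.73 7796 (np.float64(345.0), np.float64(163.2)) [300.6, 111.2, 104.8, 114.1]
top gauge 0.61 185 (np.float64(221.3), np.float64(225.3)) [216.7, 213.4, 12.8, 27.9]
top gauge 0.51 154 (np.float64(330.8), np.float64(209.0)) [311.5, 206.6, 34.8, 7.6]
top adapter 0.71 149 (np.float64(160.4), np.float64(210.3)) [150.9, 198.7, 16.1, 24.3]
top adapter 0.56 95 (np.float64(258.1), np.float64(225.6)) [255.2, 216.7, 6.2, 20.8]
top adapter 0.48 138 (np.float64(286.4), np.float64(245.6)) [281.4, 235.2, 14.7, 23.2]
top swarf_brush 0.69 159 (np.float64(256.2), np.float64(184.1)) [252.0, 173.9, 7.4, 25.3]
top swarf_brush 0.36 8162 (np.float64(345.9), np.float64(164.2)) [304.0, 111.1, 96.8, 112.6]
top vice_key 0.42 84 (np.float64(256.2), np.float64(184.5)) [252.7, 174.5, 7.6, 24.2]
top lid_handle 0.72 1661 (np.float64(376.9), np.float64(194.5)) [354.7, 168.0, 43.1, 50.9]
top lid_handle 0.5 206 (np.float64(238.4), np.float64(207.2)) [233.9, 193.7, 10.7, 25.3]
top lid_handle 0.38 216 (np.float64(326.3), np.float64(208.7)) [307.7, 206.3, 38.2, 9.1]
side gauge 0.87 286 (np.float64(311.0), np.float64(308.9)) [295.8, 299.6, 37.5, 16.0]
side adapter 0.8 317 (np.float64(267.0), np.float64(372.6)) [253.6, 360.3, 27.8, 26.3]
side adapter 0.44 177 (np.float64(322.5), np.float64(278.0)) [311.1, 275.3, 26.2, 5.9]
side swarf_brush 0.81 225 (np.float64(270.2), np.float64(272.1)) [256.9, 264.6, 28.6, 11.3]
side lid_handle 0.61 265 (np.float64(320.4), np.float64(183.7)) [302.1, 177.0, 34.9, 27.1]
```

View pics/tc.png

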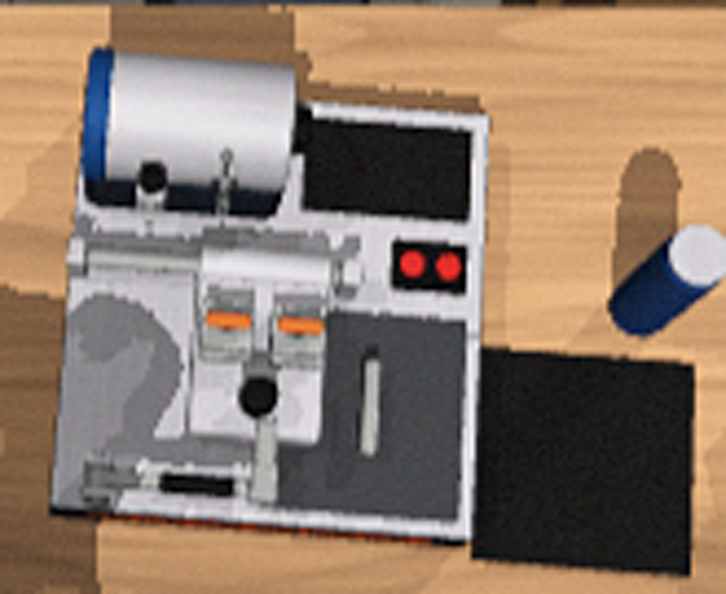

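View pics/tt.png

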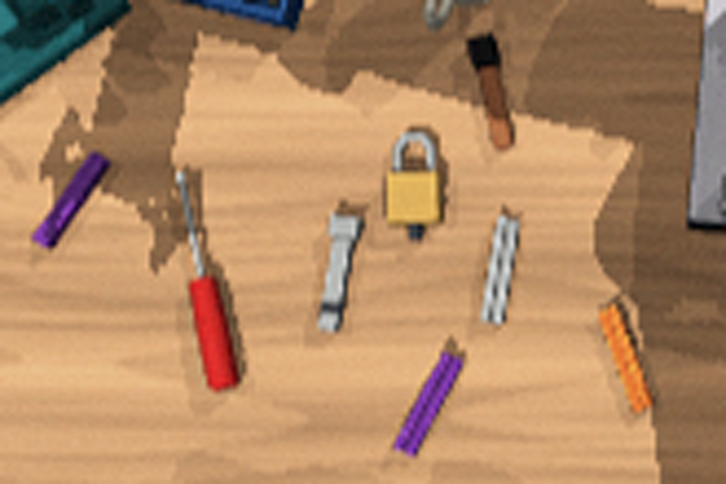

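The machine crop shows the lever level with its sleeve at about (198,484), the knob at (259,396) and the handle at (370,405). The deck corners are at (52,512), (466,541) and (486,115). The tools crop shows a grey ribbed adapter at (502,270), a gauge with its block up at (340,272) and a brush with its head up at (490,90). The grey steel bar fits the adapter's description. The purple and orange ones are look-alikes.

```bash
python3 - <<'E'
from h import *
t=cam("top");s=cam("side")
A=lambda u,v:((u+.5)/4.4-.5+290,(v+.5)/4.4-.5+100)
B=lambda u,v:((u+.5)/4.4-.5+145,(v+.5)/4.4-.5+165)
obs=[((-110,175,55),A(52,512)),((-110,-180,55),A(466,541)),((265,-180,55),A(486,115)),((-18,10,144),A(259,396)),
((-10+40,-85,91),A(374,352)),((-10-40,-85,91),A(369,456)),((-90,45+9,110),A(198,484))]
P=np.array([o[0] for o in obs])/1000.;U=np.array([o[1] for o in obs])
f=lambda m:(proj(t,m2w(m,P))-U).ravel()
r=least_squares(f,[0.55,-.1,0],loss="soft_l1");M=r.x;print("M",M.round(4),f(M).reshape(-1,2).round(1).tolist())
np.save("M.npy",M)
# checks by two views
sid=[(n,tip_of("side",n)[0]["location"]) for n in ["carriage_grip","lid_handle","lever_pivot","well_rim","lever_grip"]]
pts=dict(carriage_grip=(-18,10,125),lid_handle=(-10,-85,84),lever_pivot=(-90,135,100),well_rim=(-10,-85,55),lever_grip=(-90,45,100))
for n,l in sid:
    w=m2w(M,np.array(pts[n])/1000.)[0]; print(n,w.round(3),"side net",np.round(l),"pred",proj(s,w)[0].round(1))
print("knob tri",tri(t,A(259,396),s,sid[0][1]))
print("mat",[plane(t,A(*c),.004).round(3).tolist()[:2] for c in [(480,347),(694,367),(690,575),(471,557)]])
for n,a,b,z in [("gauge",(347,215),(328,330),.017),("adapter",(509,218),(490,322),.017),("brush",(480,38),(506,147),.015),("padlock",(413,197),(413,235),.02)]:
    a=plane(t,B(*a),z);b=plane(t,B(*b),z);c=(a+b)/2
    print(n,a.round(3),b.round(3),"c",c.round(3),"len",np.linalg.norm(a-b).round(3),"ang",np.degrees(np.arctan2(*(a-b)[1::-1])).round(1),"side",proj(s,c)[0].round(1))
# tri from masks
for k,i in (("gauge",(221.3,225.3)),("adapter",(258.1,225.6)),("swarf_brush",(256.2,184.1))):
    best=[(d["mask"].sum(),np.array(np.nonzero(d["mask"]))[::-1].mean(1)) for d in regions_of("side",k)]
    for _,u in best: print(k,u.round(1),[x.round(3) for x in tri(t,i,s,u)])
crop(s,190,120,370,340,3,"sc.png")
E
```

```text
M [ 0.5688 -0.0981 -0.0703] [[-0.8, -0.4], [1.5, -0.3], [0.0, 0.0], [0.3, -0.4], [-0.3, 1.6], [-0.1, -0.5], [-0.1, 0.6]]
carriage_grip [ 0.552 -0.087  0.125] side net [311. 186.] pred [311.5 185.2]
lid_handle [ 0.553 -0.182  0.084] side net [316. 184.] pred [317.  181.5]
lever_pivot [0.488 0.043 0.1  ] side net [320. 211.] pred [321.4 213.8]
well_rim [ 0.553 -0.182  0.055] side net [320. 189.] pred [316.9 188.2]
lever_grip [ 0.482 -0.047  0.1  ] side net [324. 198.] pred [328.6 199.6]
knob tri (array([ 0.55408095, -0.08777994,  0.12053022]), np.float64(0.0021326704960345187))
mat [[0.624, -0.294], [0.606, -0.482], [0.422, -0.467], [0.438, -0.279]]
gauge [0.485 0.376 0.017] [0.387 0.387 0.017] c [0.436 0.382 0.017] len 0.099 ang -6.8 side [314.2 307.2]
adapter [0.483 0.237 0.017] [0.394 0.251 0.017] c [0.438 0.244 0.017] len 0.09 ang -8.8 side [323.5 275.1]
brush [0.642 0.267 0.015] [0.545 0.242 0.015] c [0.593 0.254 0.015] len 0.1 ang 14.6 side [273.5 270.2]
padlock [0.5   0.319 0.02 ] [0.467 0.318 0.02 ] c [0.484 0.319 0.02 ] len 0.033 ang 2.1 side [303.  288.7]
gauge [311.7 309.1] [array([0.442, 0.384, 0.01 ]), np.float64(0.001)]
gauge [304.5 147.2] [array([0.434, 0.287, 0.463]), np.float64(0.097)]
adapter [267.8 373.2] [array([ 0.55 ,  0.316, -0.4  ]), np.float64(0.123)]
adapter [322.3 277.9] [array([0.441, 0.246, 0.006]), np.float64(0.001)]
adapter [346.4 291.3] [array([ 0.404,  0.249, -0.025]), np.float64(0.08)]
swarf_brush [270.3 272.2] [array([0.602, 0.258, 0.008]), np.float64(0.002)]
```

View pics/sc.png

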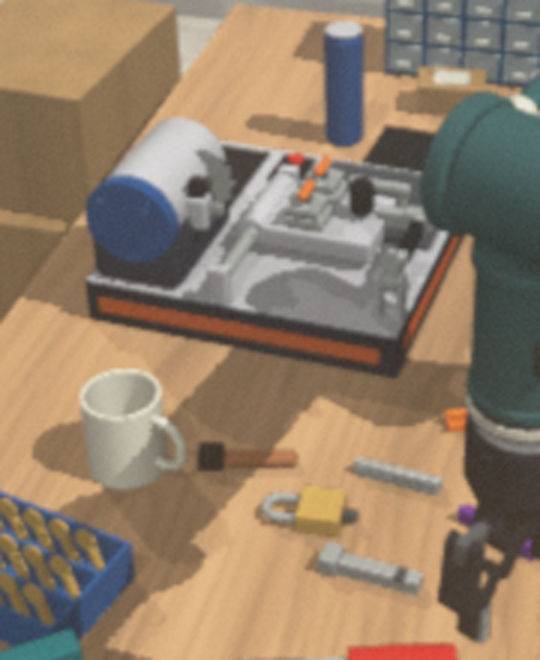

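The pose fit agrees with the side view to within 1–3 px. Grasp heights triangulate to 0.121 for the knob and about 0.006–0.010 for the tool mask centroids, which is plausible. No T-key is visible. I'll write a move calculator and start with the lever.

```bash
cat > plan.py <<'E'
# usage: plan.py frame x y z(mm, TCP) yaw(deg of tool y vs frame x) [tilt about machine -x deg]; prints tool-axis shift (mm) and turn (deg)
from h import *
import sys
def pl(frame,x,y,z,yaw,tilt=0):
    s=read_state(); M=np.load("M.npy") if frame=="m" else np.zeros(3)
    p=m2w(M,[x/1e3,y/1e3,z/1e3])[0]; a=M[2]+np.radians(yaw)
    yt=np.array([np.cos(a),np.sin(a),0]);zt=np.array([0,0,-1.]);T=np.c_[np.cross(yt,zt),yt,zt]
    if tilt: T=R.from_rotvec(-np.radians(tilt)*np.array([np.cos(M[2]),np.sin(M[2]),0])).as_matrix()@T
    C=R.from_rotvec(s["tcp_rot"]).as_matrix()
    rv=R.from_matrix(C.T@T).as_rotvec()
    print("turn deg(tool)",np.degrees(rv).round(2),"units",(np.degrees(rv)/6).round(2),"| shift units after turn",((T.T@(p-s["tool_pos"]))/.05).round(3),"before turn",((C.T@(p-s["tool_pos"]))/.05).round(3),
      "dist",np.hypot(*p[:2]).round(3),"F",s["wrist_force"].round(1),"w",round(s["width"],3),"g",round(s["grip_force"],1),"t",round(s["time"],1),"q",s["q"].round(2))
if __name__=="__main__": pl(sys.argv[1],*map(float,sys.argv[2:]))
E
python3 plan.py m -90 47 200 0
```

```text
turn deg(tool) [ 0.    0.   69.06] units [ 0.    0.   11.51] | shift units after turn [-12.827   4.86    0.626] before turn [ -9.124 -10.242   0.626] dist 0.484 F [-0.7  0.1  0.1] w 0.997 g 0.0 t 2.5 q [ 1.1   0.26  1.6  -0.    1.27 -0.04]
```

apply_moves --fingers '[1, 1, 1, 1, 1, 1, 1, 1, 1, 1, 1, 1]' --travel '[[0, 0, 0], [0, 0, 0], [0, 0, 0], [0, 0, 0], [0, 0, 0], [0, 0, 0], [0, 0, 0], [0, 0, 0], [0, 0, 0], [0, 0, 0], [0, 0, 0], [0, 0, 0]]' --rotation '[[0, 0, 0.96], [0, 0, 0.96], [0, 0, 0.96], [0, 0, 0.96], [0, 0, 0.96], [0, 0, 0.96], [0, 0, 0.96], [0, 0, 0.96], [0, 0, 0.96], [0, 0, 0.96], [0, 0, 0.96], [0, 0, 0.95]]'

```text
time: 3.7
tool_pos: [0.2849, 0.6119, 0.2313]
tcp_rot: [2.303, 2.137, -0.0]
wrist_force: [0.7, 0.5, -0.1]
width: 0.998
grip_force: 0.0
```

apply_moves --fingers '[1, 1, 1, 1, 1, 1, 1, 1, 1, 1, 1, 1]' --travel '[[-0.8, 0.3, 0], [-0.8, 0.3, 0], [-0.8, 0.3, 0], [-0.8, 0.3, 0], [-0.8, 0.3, 0], [-0.8, 0.3, 0], [-0.8, 0.3, 0], [-0.8, 0.3, 0], [-0.8, 0.3, 0], [-0.8, 0.3, 0], [-0.8, 0.3, 0], [-0.8, 0.3, 0]]' --rotation '[[0, 0, 0], [0, 0, 0], [0, 0, 0], [0, 0, 0], [0, 0, 0], [0, 0, 0], [0, 0, 0], [0, 0, 0], [0, 0, 0], [0, 0, 0], [0, 0, 0], [0, 0, 0]]'

```text
time: 4.9
tool_pos: [0.4311, 0.1188, 0.2317]
tcp_rot: [2.297, 2.142, 0.002]
wrist_force: [1.3, 0.5, -0.5]
width: 1.001
grip_force: 0.0
```

apply_moves --fingers '[1, 1, 1, 1, 1, 1]' --travel '[[-0.8, 0.3, 0.1], [-0.8, 0.3, 0.1], [-0.8, 0.3, 0.1], [-0.8, 0.3, 0.1], [0, 0, 0], [0, 0, 0]]' --rotation '[[0, 0, 0], [0, 0, 0], [0, 0, 0], [0, 0, 0], [0, 0, 0], [0, 0, 0]]'

```text
time: 5.5
tool_pos: [0.4792, -0.044, 0.2111]
tcp_rot: [-2.301, -2.138, 0.0]
wrist_force: [0.2, 0.5, -0.4]
width: 1.0
grip_force: 0.0
```

```bash
python3 plan.py m -90 47 200 0; python3 - <<'E'
from h import *
t=cam("top");crop(t,290,130,400,235,5,"a1.png")
E
```

```text
turn deg(tool) [-0.04 -0.03 -0.16] units [-0.01 -0.01 -0.03] | shift units after turn [-0.013  0.063  0.223] before turn [-0.013  0.063  0.223] dist 0.484 F [ 0.2  0.5 -0.4] w 1.0 g 0.0 t 5.5 q [-0.14 -0.09  2.03  0.    1.21 -0.07]
```

apply_moves --fingers '[0.4, 0.4, 0.4, 0.4, 0.4, 0.4, 0.4, 0.4, 0.4, 0.4]' --newtons 35 --travel '[[0, 0.06, 0], [0, 0, 0], [0, 0, 0], [0, 0, 0.5], [0, 0, 0.5], [0, 0, 0.5], [0, 0, 0.5], [0, 0, 0.5], [0, 0, 0.06], [0, 0, 0]]' --rotation '[[0, 0, 0], [0, 0, 0], [0, 0, 0], [0, 0, 0], [0, 0, 0], [0, 0, 0], [0, 0, 0], [0, 0, 0], [0, 0, 0], [0, 0, 0]]'

```text
time: 6.55
tool_pos: [0.4817, -0.0431, 0.0829]
tcp_rot: [-2.296, -2.142, 0.002]
wrist_force: [0.2, -0.4, -0.7]
width: 0.397
grip_force: 0.0
```

apply_moves --fingers '[0, 0, 0, 0, 0, 0, 0]' --travel '[[0, 0, 0], [0, 0, 0], [0, 0, 0], [0, 0, 0], [0, 0, 0], [0, 0, 0], [0, 0, 0]]' --rotation '[[0, 0, 0], [0, 0, 0], [0, 0, 0], [0, 0, 0], [0, 0, 0], [0, 0, 0], [0, 0, 0]]'

```text
time: 7.25
tool_pos: [0.4857, -0.0436, 0.0856]
tcp_rot: [2.295, 2.138, 0.008]
wrist_force: [6.1, 1.5, -2.5]
width: 0.179
grip_force: 39.0
```

```bash
for a in 0 30 60 ; do python3 - $a <<'E'
import sys,numpy as np
from plan import pl
q=np.radians(float(sys.argv[1])); g=np.array([135-88*np.cos(q),100+88*np.sin(q)]); 
t=g+19*np.array([-np.sin(q),-np.cos(q)]) # finger dir tilts to -y
pl("m",-90,t[0],t[1],0,float(sys.argv[1]))
E
done
```

```text
turn deg(tool) [ 0.42 -0.01 -0.03] units [ 0.07 -0.   -0.01] | shift units after turn [-0.03  -0.066  0.092] before turn [-0.03  -0.067  0.092] dist 0.484 F [ 6.1  1.5 -2.5] w 0.179 g 39.0 t 7.2 q [-0.14  0.05  2.14  0.    0.94 -0.07]
turn deg(tool) [  0.4  -30.01  -0.14] units [ 0.07 -5.   -0.02] | shift units after turn [-0.406 -0.066 -0.734] before turn [ 0.016 -0.06  -0.839] dist 0.484 F [ 6.1  1.5 -2.5] w 0.179 g 39.0 t 7.2 q [-0.14  0.05  2.14  0.    0.94 -0.07]
turn deg(tool) [  0.36 -60.01  -0.25] units [  0.06 -10.    -0.04] | shift units after turn [-1.144 -0.066 -1.262] before turn [ 0.521 -0.054 -1.622] dist 0.485 F [ 6.1  1.5 -2.5] w 0.179 g 39.0 t 7.2 q [-0.14  0.05  2.14  0.    0.94 -0.07]
```

apply_moves --fingers '[0, 0, 0, 0, 0]' --travel '[[0, 0.07, 0], [-0.02, 0, -0.092], [-0.02, 0, -0.092], [-0.02, 0, -0.092], [-0.02, 0, -0.092]]' --rotation '[[0, 0, 0], [0, -0.5, 0], [0, -0.5, 0], [0, -0.5, 0], [0, -0.5, 0]]'

```text
time: 7.75
tool_pos: [0.4857, -0.0452, 0.1028]
tcp_rot: [2.189, 2.037, -0.229]
wrist_force: [-1.3, 6.3, -0.8]
width: 0.184
grip_force: 39.1
```

```bash
python3 - <<'E'
import numpy as np
from plan import pl
a=12;q=np.radians(a); g=np.array([135-88*np.cos(q),100+88*np.sin(q)]); 
t=g+17*np.array([-np.sin(q),-np.cos(q)])
pl("m",-88,t[0],t[1],0,a)
E
```

```text
turn deg(tool) [ 0.01 -0.03 -0.12] units [ 0.   -0.   -0.02] | shift units after turn [-0.025 -0.028  0.028] before turn [-0.025 -0.028  0.028] dist 0.486 F [-1.3  6.3 -0.8] w 0.184 g 39.1 t 7.8 q [ 0.    0.05  2.12 -0.25  1.    0.21]
```

apply_moves --fingers '[0, 0, 0, 0, 0]' --travel '[[0.02, 0, -0.15], [-0.02, 0, -0.15], [-0.02, 0, -0.15], [-0.02, 0, -0.15], [-0.02, 0, -0.15]]' --rotation '[[0, -0.8, 0], [0, -0.8, 0], [0, -0.8, 0], [0, -0.8, 0], [0, -0.8, 0]]'

```text
time: 8.25
tool_pos: [0.4865, -0.0357, 0.1394]
tcp_rot: [1.932, 1.798, -0.631]
wrist_force: [-0.4, -2.4, -3.3]
width: 0.18
grip_force: 38.6
```

```bash
python3 - <<'E'
import numpy as np
from plan import pl
a=36;q=np.radians(a); g=np.array([135-88*np.cos(q),100+88*np.sin(q)]); 
t=g+17*np.array([-np.sin(q),-np.cos(q)])
pl("m",-88,t[0],t[1],0,a)
E
```

```text
turn deg(tool) [ 0.01  0.26 -0.1 ] units [ 0.    0.04 -0.02] | shift units after turn [-0.025 -0.03   0.054] before turn [-0.025 -0.03   0.055] dist 0.486 F [-0.4 -2.4 -3.3] w 0.18 g 38.6 t 8.2 q [ 0.28  0.15  2.06 -0.63  1.25  0.65]
```

Tracking well. I'll continue to about 84°.

apply_moves --fingers '[0, 0, 0, 0, 0, 0, 0, 0, 0, 0]' --travel '[[-0.02, 0, -0.145], [-0.02, 0, -0.145], [-0.02, 0, -0.145], [-0.02, 0, -0.145], [-0.02, 0, -0.145], [-0.02, 0, -0.145], [-0.02, 0, -0.145], [-0.02, 0, -0.145], [-0.02, 0, -0.145], [-0.02, 0, -0.145]]' --rotation '[[0, -0.8, 0], [0, -0.8, 0], [0, -0.8, 0], [0, -0.8, 0], [0, -0.8, 0], [0, -0.8, 0], [0, -0.8, 0], [0, -0.8, 0], [0, -0.8, 0], [0, -0.8, 0]]'

```text
time: 9.25
tool_pos: [0.4907, 0.0193, 0.185]
tcp_rot: [1.339, 1.245, -1.208]
wrist_force: [0.4, -3.7, 0.3]
width: 0.18
grip_force: 38.8
```

```bash
python3 - <<'E'
import numpy as np
from plan import pl
a=84;q=np.radians(a); g=np.array([135-88*np.cos(q),100+88*np.sin(q)]); 
t=g+17*np.array([-np.sin(q),-np.cos(q)])
pl("m",-88,t[0],t[1],0,a)
E
```

```text
turn deg(tool) [-0.04  0.19 -0.09] units [-0.01  0.03 -0.02] | shift units after turn [-0.021 -0.038  0.053] before turn [-0.021 -0.038  0.053] dist 0.489 F [ 0.4 -3.7  0.3] w 0.18 g 38.8 t 9.2 q [ 0.58  0.6   1.89 -0.97  1.85  1.05]
```

apply_moves --fingers '[0.6, 0.6, 0.6, 0.6, 0.6, 0.6, 0.6, 0.6]' --travel '[[0, 0, 0], [0, 0, 0], [0, 0, 0], [0, 0, 0], [0, 0, -0.5], [0, 0, -0.8], [-0.4, 0, -0.8], [-0.8, 0, 0]]' --rotation '[[0, 0, 0], [0, 0, 0], [0, 0, 0], [0, 0, 0], [0, 0, 0], [0, 0, 0], [0, 0, 0], [0, 0, 0]]'

```text
time: 10.05
tool_pos: [0.4976, 0.1198, 0.254]
tcp_rot: [1.338, 1.253, -1.205]
wrist_force: [0.2, 0.2, 0.0]
width: 0.598
grip_force: 0.0
```

apply_moves --fingers '[0.6, 0.6, 0.6, 0.6, 0.6, 0.6, 0.6, 0.6, 0.6, 0.6, 0.6, 0.6]' --travel '[[-0.3, 0, 0], [-0.3, 0, 0], [0, 0, 0], [0, 0, 0], [0, 0, 0], [0, 0, 0], [0, 0, 0], [0, 0, 0], [0, 0, 0], [0, 0, 0], [0, 0, 0], [0, 0, 0]]' --rotation '[[0, 1, 0], [0, 1, 0], [0, 1, 0], [0, 1, 0], [0, 1, 0], [0, 1, 0], [0, 1, 0], [0, 1, 0], [0, 1, 0], [0, 1, 0], [0, 1, 0], [0, 1, 0]]'

```text
time: 11.25
tool_pos: [0.4969, 0.1119, 0.286]
tcp_rot: [2.189, 2.039, -0.22]
wrist_force: [-0.0, -0.1, -0.7]
width: 0.596
grip_force: 0.0
```

```bash
python3 plan.py m -18 10 230 0; python3 - <<'E'
from h import *
t=cam("top");s=cam("side")
a=cv2.resize(t["image"][120:235,290:400,::-1],None,fx=4.4,fy=4.4,interpolation=cv2.INTER_CUBIC)
b=cv2.resize(s["image"][150:250,200:370,::-1],(484*100//100,285))
b=np.vstack([b,np.zeros((a.shape[0]-285,484,3),np.uint8)]) 
cv2.imwrite("pics/a2.png",np.hstack([a,b])[:, :800]);print(a.shape)
M=np.load("M.npy");print(((proj(t,m2w(M,[[-.018,.010,.144],[-.11,.175,.055],[-.11,-.18,.055],[.02,-.085,.091],[-.05,-.085,.091]]))-[290,120])*4.4).round())
E
```

```text
turn deg(tool) [ 0.22 11.69 -0.02] units [ 0.04  1.95 -0.  ] | shift units after turn [-3.889  1.37   1.121] before turn [-3.581  1.366  1.891] dist 0.558 F [-0.  -0.1 -0.7] w 0.596 g 0.0 t 11.2 q [ 0.3  -0.03  1.85 -0.19  1.4   0.41]
(506, 484, 3)
[[259. 305.]
 [ 47. 421.]
 [471. 450.]
 [370. 281.]
 [367. 364.]]
```

View pics/a2.png

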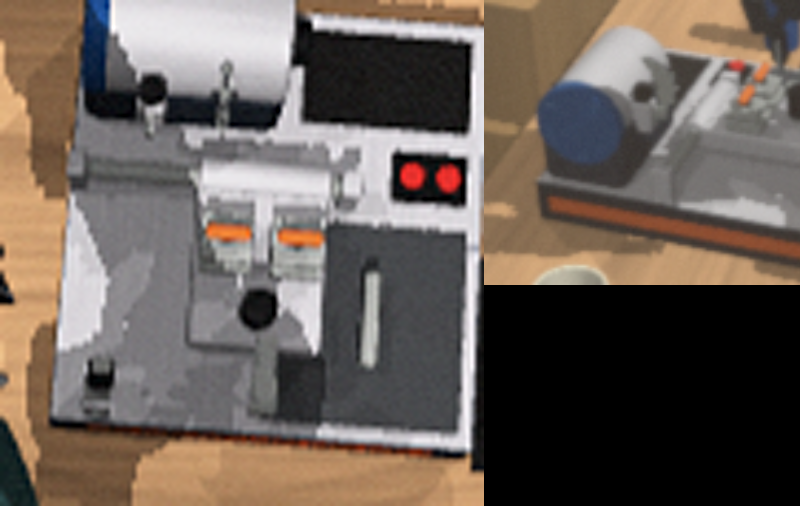

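The lever is upright at (97,378). The knob is at (259,308) and the handle at (370,318). Next is the knob.

apply_moves --fingers '[0.8, 0.8, 0.8, 0.8, 0.8, 0.8, 0.8, 0.8, 0.8]' --travel '[[0, 0, 0], [0, 0, 0], [-0.65, 0.23, 0.1], [-0.65, 0.23, 0.1], [-0.65, 0.23, 0.1], [-0.65, 0.23, 0.1], [-0.65, 0.23, 0.1], [-0.64, 0.22, 0.1], [0, 0, 0]]' --rotation '[[0, 0.98, 0], [0, 0.97, 0], [0, 0, 0], [0, 0, 0], [0, 0, 0], [0, 0, 0], [0, 0, 0], [0, 0, 0], [0, 0, 0]]'

```text
time: 12.25
tool_pos: [0.5514, -0.09, 0.254]
tcp_rot: [2.299, 2.136, -0.012]
wrist_force: [-0.4, 0.9, 0.1]
width: 0.801
grip_force: 0.0
```

apply_moves --fingers '[0.8, 0.8, 0.8, 0.8, 0.8, 0.8, 0.8, 0.8, 0.8, 0.8, 0.8, 0.8]' --travel '[[0, 0, 0], [0, 0, 0], [0, 0, 0], [0, 0, 0], [0, 0, 0], [0, 0, 0], [0, 0, 0], [0, 0, 0], [0, 0, 0], [0, 0, 0], [0, 0, 0], [0, 0, 0]]' --rotation '[[0, 0, -1], [0, 0, -1], [0, 0, -1], [0, 0, -1], [0, 0, -1], [0, 0, -1], [0, 0, -1], [0, 0, -1], [0, 0, -1], [0, 0, -1], [0, 0, -1], [0, 0, -1]]'

```text
time: 13.45
tool_pos: [0.551, -0.0858, 0.2551]
tcp_rot: [-0.592, -3.085, 0.01]
wrist_force: [-0.7, -0.1, 0.6]
width: 0.799
grip_force: 0.0
```

apply_moves --fingers '[0.8, 0.8, 0.8, 0.8]' --travel '[[0, 0, 0], [0, 0, 0], [0, 0, 0], [0, 0, 0]]' --rotation '[[0, 0, -1], [0, 0, -1], [0, 0, -1], [0, 0, 0]]'

```text
time: 13.85
tool_pos: [0.5511, -0.0859, 0.2552]
tcp_rot: [-0.108, -3.139, 0.009]
wrist_force: [0.0, 1.0, 0.5]
width: 0.801
grip_force: 0.0
```

```bash
python3 plan.py m -18 10 108 90
```

```text
turn deg(tool) [-0.34 -0.05  0.07] units [-0.06 -0.01  0.01] | shift units after turn [-0.01  -0.018  2.943] before turn [-1.300e-02 -1.000e-03  2.943e+00] dist 0.558 F [0.  1.  0.5] w 0.801 g 0.0 t 13.8 q [-0.2   0.03  1.83 -0.01  1.29 -1.7 ]
```

apply_moves --fingers '[0.8, 0.8, 0.8, 0.8, 0.8, 0.8, 0.8]' --travel '[[0, 0, 0.6], [0, 0, 0.6], [0, 0, 0.6], [0, 0, 0.5], [0, 0, 0.4], [0, 0, 0.2], [0, 0, 0]]' --rotation '[[0, 0, 0], [0, 0, 0], [0, 0, 0], [0, 0, 0], [0, 0, 0], [0, 0, 0], [0, 0, 0]]'

```text
time: 14.55
tool_pos: [0.55, -0.087, 0.1085]
tcp_rot: [-0.112, -3.136, 0.008]
wrist_force: [0.3, -0.0, 0.8]
width: 0.801
grip_force: 0.0
```

apply_moves --fingers '[0, 0, 0, 0, 0, 0, 0, 0]' --newtons 35 --travel '[[0, 0, 0], [0, 0, 0], [0, 0, 0], [0, 0, 0], [0, 0, 0], [0, 0, 0], [0, 0, 0], [0, 0, 0]]' --rotation '[[0, 0, 0], [0, 0, 0], [0, 0, 0], [0, 0, 0], [0, 0, 0], [0, 0, 0], [0, 0, 0], [0, 0, 0]]'

```text
time: 15.35
tool_pos: [0.5527, -0.0874, 0.112]
tcp_rot: [0.111, 3.137, -0.007]
wrist_force: [-1.0, 2.3, 6.2]
width: 0.341
grip_force: 34.9
```

apply_moves --fingers '[0, 0, 0, 0, 0, 0, 0, 0, 0]' --travel '[[0, 0.1, 0], [0, 0.3, 0], [0, 0.3, 0], [0, 0.3, 0], [0, 0.3, 0], [0, 0.3, 0], [0, 0.3, 0], [0, 0.1, 0], [0, 0, 0]]' --rotation '[[0, 0, 0], [0, 0, 0], [0, 0, 0], [0, 0, 0], [0, 0, 0], [0, 0, 0], [0, 0, 0], [0, 0, 0], [0, 0, 0]]'

```text
time: 16.25
tool_pos: [0.5606, 0.0123, 0.112]
tcp_rot: [0.109, 3.135, -0.009]
wrist_force: [0.5, 1.3, 7.4]
width: 0.34
grip_force: 35.4
```

```bash
python3 plan.py m -18 110 108 90
```

```text
turn deg(tool) [-0.32  0.28  0.03] units [-0.05  0.05  0.01] | shift units after turn [0.042 0.01  0.079] before turn [0.042 0.01  0.079] dist 0.559 F [0.5 1.3 7.4] w 0.34 g 35.4 t 16.2 q [-0.02  0.15  1.97 -0.01  1.01 -1.52]
```

apply_moves --fingers '[0, 0, 0, 0]' --travel '[[0, 0.06, -0.05], [0, 0.06, 0], [0, 0.06, 0], [0, 0, 0]]' --rotation '[[0, 0, 0], [0, 0, 0], [0, 0, 0], [0, 0, 0]]'

```text
time: 16.65
tool_pos: [0.5605, 0.0125, 0.112]
tcp_rot: [0.107, 3.136, -0.031]
wrist_force: [4.8, -29.9, -4.5]
width: 0.343
grip_force: 39.8
```

```bash
python3 plan.py m -18 110 108 90
```

```text
turn deg(tool) [-1.11  0.22  0.13] units [-0.19  0.04  0.02] | shift units after turn [0.039 0.006 0.079] before turn [0.04  0.007 0.079] dist 0.559 F [  4.8 -29.9  -4.5] w 0.343 g 39.8 t 16.6 q [-0.01  0.15  1.97 -0.02  1.02 -1.5 ]
```

apply_moves --fingers '[0.34, 0.8, 0.8, 0.8, 0.8, 0.8, 0.8, 0.8, 0.8, 0.8, 0.8, 0.8]' --travel '[[0, -0.18, 0], [0, 0, 0], [0, 0, 0], [0, 0, 0], [0, 0, -0.7], [0, 0, -0.7], [0, 0, -0.6], [0, -0.9, 0], [0, -0.9, 0], [0, -0.9, 0], [0, -0.9, 0], [0, 0, 0]]' --rotation '[[0, 0, 0], [0, 0, 0], [0, 0, 0], [0, 0, 0], [0, 0, 0], [0, 0, 0], [0, 0, 0], [0, 0, 0], [0, 0, 0], [0, 0, 0], [0, 0, 0], [0, 0, 0]]'

```text
time: 17.85
tool_pos: [0.5454, -0.1713, 0.2135]
tcp_rot: [0.117, 3.139, -0.012]
wrist_force: [-0.2, 0.0, -0.0]
width: 0.807
grip_force: 0.0
```

```bash
python3 plan.py m -10 -85 68 90; python3 - <<'E'
from h import *
t=cam("top");M=np.load("M.npy")
crop(t,290,120,460,245,4.4,"a3.png")
s=cam("side")
for n,z in (("carriage_grip",.125),("lid_handle",.084)):
  l=tip_of("top",n);L=tip_of("side",n)
  for d in l[:2]: print(n,round(d["p"],2),d["location"],plane(t,d["location"],z).round(3), [tri(t,d["location"],s,e["location"])[0].round(3) for e in L[:2]])
print(m2w(M,[[-.018,.11,.125],[-.01,-.085,.084]]).round(3))
print(((proj(t,m2w(M,[[-.018,.110,.144],[.03,-.085,.091],[-.05,-.085,.091]]))-[290,120])*4.4).round())
E
```

```text
turn deg(tool) [-0.44  0.03 -0.23] units [-0.07  0.   -0.04] | shift units after turn [-0.163 -0.206  2.909] before turn [-0.163 -0.183  2.911] dist 0.582 F [-0.2  0.  -0. ] w 0.807 g 0.0 t 17.9 q [-0.34  0.08  1.85 -0.01  1.21 -1.84]
carriage_grip 0.93 [323.4, 188.0] [0.56  0.002 0.125] [array([0.563, 0.002, 0.134])]
lid_handle 0.62 [377.2, 194.5] [ 0.545 -0.195  0.084] [array([ 0.552, -0.197,  0.072]), array([ 0.564, -0.221, -0.072])]
[[ 0.559  0.013  0.125]
 [ 0.553 -0.182  0.084]]
[[133. 296.]
 [371. 269.]
 [367. 364.]]
```

View pics/a3.png

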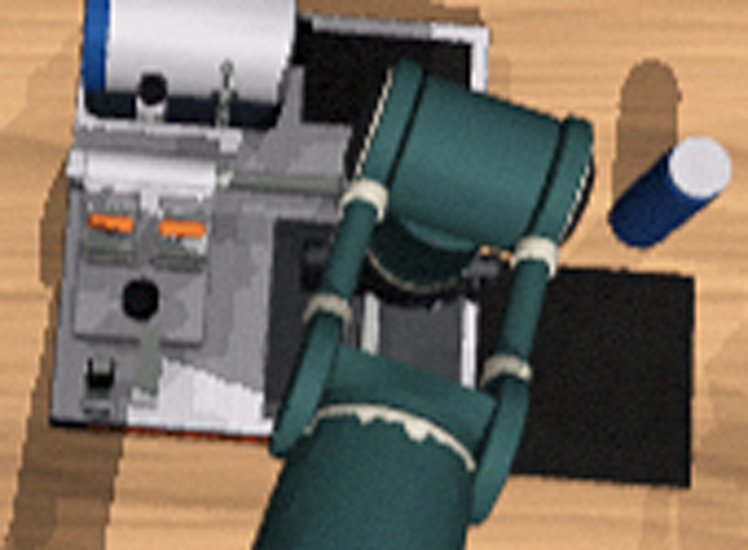

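The knob is at (140,300), about 5 mm short of the predicted stop position (133,296). My relaxing row pulled it back. I'll push it home again with open fingers before touching the lid.

```bash
python3 plan.py m -18 105 116 90
```

```text
turn deg(tool) [-0.28 -0.01  0.1 ] units [-0.05 -0.    0.02] | shift units after turn [-1.000e-03  3.476e+00  1.940e+00] before turn [-0.008  3.485  1.923] dist 0.558 F [-0.6 -0.4  0.1] w 0.802 g 0.0 t 18.1 q [-0.34  0.08  1.85 -0.01  1.21 -1.84]
```

apply_moves --fingers '[0.6, 0.6, 0.6, 0.6, 0.6, 0.6, 0.6, 0.6, 0.6, 0.6]' --travel '[[0, 0.7, 0], [0, 0.7, 0], [0, 0.7, 0], [0, 0.7, 0], [0, 0.68, 0], [0, 0, 0.5], [0, 0, 0.5], [0, 0, 0.5], [0, 0, 0.42], [0, 0, 0]]' --rotation '[[0, 0, 0], [0, 0, 0], [0, 0, 0], [0, 0, 0], [0, 0, 0], [0, 0, 0], [0, 0, 0], [0, 0, 0], [0, 0, 0], [0, 0, 0]]'

```text
time: 19.15
tool_pos: [0.5548, 0.0076, 0.1126]
tcp_rot: [-0.107, -3.132, 0.008]
wrist_force: [-1.3, -0.0, -0.1]
width: 0.602
grip_force: 0.0
```

apply_moves --fingers '[0.6, 0.6, 0.6, 0.6, 0.6]' --travel '[[0, 0.1, 0], [0, 0.1, 0], [0, 0.1, 0], [0, 0.06, 0], [0, 0, 0]]' --rotation '[[0, 0, 0], [0, 0, 0], [0, 0, 0], [0, 0, 0], [0, 0, 0]]'

```text
time: 19.65
tool_pos: [0.5605, 0.0231, 0.1177]
tcp_rot: [0.108, 3.137, -0.012]
wrist_force: [-0.3, -5.1, 3.1]
width: 0.604
grip_force: 2.5
```

```bash
python3 plan.py m -18 120.5 116 90
```

```text
turn deg(tool) [-0.44  0.17  0.07] units [-0.07  0.03  0.01] | shift units after turn [0.025 0.004 0.035] before turn [0.025 0.004 0.035] dist 0.56 F [-0.3 -5.1  3.1] w 0.604 g 2.5 t 19.6 q [ 0.    0.15  1.96 -0.01  1.03 -1.5 ]
```

apply_moves --fingers '[0.6, 0.6, 0.6, 0.6]' --travel '[[0, 0.06, 0], [0, 0.06, 0], [0, 0.06, 0], [0, 0, 0]]' --rotation '[[0, 0, 0], [0, 0, 0], [0, 0, 0], [0, 0, 0]]'

```text
time: 20.05
tool_pos: [0.5605, 0.0235, 0.1175]
tcp_rot: [0.105, 3.138, -0.035]
wrist_force: [-2.0, -34.0, 3.2]
width: 0.597
grip_force: 16.7
```

```bash
python3 - <<'E'
from h import *
t=cam("top");M=np.load("M.npy")
d=tip_of("top","carriage_grip")[0]["location"];print(d,read_state()["wrist_force"].round(1),proj(t,m2w(M,[[-.018,.110,.125]])))
E
```

```text
[324.5, 183.7] [ -1.5 -33.8   3.4] [[320.22528703 188.39948316]]
```

apply_moves --fingers '[0.6, 0.6, 0.6, 0.6, 0.6, 0.6, 0.6, 0.6, 0.6]' --travel '[[0, -0.12, 0], [0, 0, -0.7], [0, 0, -0.7], [0, 0, -0.5], [-0.04, -0.99, 0], [-0.04, -0.99, 0], [-0.04, -0.99, 0], [-0.04, -0.99, 0], [0, 0, 0]]' --rotation '[[0, 0, 0], [0, 0, 0], [0, 0, 0], [0, 0, 0], [0, 0, 0], [0, 0, 0], [0, 0, 0], [0, 0, 0], [0, 0, 0]]'

```text
time: 21.05
tool_pos: [0.5537, -0.176, 0.2132]
tcp_rot: [0.119, 3.138, -0.013]
wrist_force: [-0.8, 0.1, -0.0]
width: 0.598
grip_force: 0.0
```

```bash
python3 plan.py m -10 -85 68 90; python3 - <<'E'
from h import *
t=cam("top");a=t["image"]
# knob: dark blob near (322,187)
sub=a[175:205,305:340].sum(2);ys,xs=np.nonzero(sub<90);print(xs.mean()+305,ys.mean()+175,len(xs))
M=np.load("M.npy");print(proj(t,m2w(M,[[-.018,.110,.144],[-.018,.110,.125]])))
# handle far/near end: light in lid area
E
```

```text
turn deg(tool) [-0.46  0.12 -0.33] units [-0.08  0.02 -0.05] | shift units after turn [ 0.008 -0.125  2.904] before turn [ 0.013 -0.102  2.905] dist 0.582 F [-0.8  0.1 -0. ] w 0.598 g 0.0 t 21.1 q [-0.35  0.1   1.83 -0.01  1.21 -1.84]
319.8103448275862 188.72413793103448 58
[[320.29645741 187.25397142]
 [320.22528703 188.39948316]]
```

The carriage is now on its stop. I'll grasp the lid handle.

apply_moves --fingers '[0.6, 0.6, 0.6, 0.6, 0.6, 0.6, 0.6, 0.6]' --travel '[[0, -0.11, 0.5], [0, 0, 0.6], [0, 0, 0.6], [0, 0, 0.5], [0, 0, 0.4], [0, 0, 0.2], [0, 0, 0.07], [0, 0, 0]]' --rotation '[[0, 0, 0], [0, 0, 0], [0, 0, 0], [0, 0, 0], [0, 0, 0], [0, 0, 0], [0, 0, 0], [0, 0, 0]]'

```text
time: 21.9
tool_pos: [0.5536, -0.1761, 0.0689]
tcp_rot: [0.109, 3.14, -0.008]
wrist_force: [0.0, -0.0, 0.0]
width: 0.599
grip_force: 0.0
```

apply_moves --fingers '[0, 0, 0, 0, 0, 0, 0, 0]' --newtons 70 --travel '[[0, 0, 0], [0, 0, 0], [0, 0, 0], [0, 0, 0], [0, 0, 0], [0, 0, 0], [0, 0, 0], [0, 0, 0]]' --rotation '[[0, 0, 0], [0, 0, 0], [0, 0, 0], [0, 0, 0], [0, 0, 0], [0, 0, 0], [0, 0, 0], [0, 0, 0]]'

```text
time: 22.7
tool_pos: [0.5542, -0.1793, 0.0705]
tcp_rot: [0.111, 3.137, -0.014]
wrist_force: [-2.1, -7.6, 3.3]
width: 0.148
grip_force: 69.5
```

```bash
python3 plan.py m -10 -85 68 90
```

```text
turn deg(tool) [-0.51  0.17 -0.02] units [-0.08  0.03 -0.  ] | shift units after turn [ 0.022 -0.059  0.05 ] before turn [ 0.022 -0.058  0.05 ] dist 0.582 F [-2.1 -7.6  3.3] w 0.148 g 69.5 t 22.7 q [-0.35  0.24  1.95 -0.01  0.94 -1.85]
```

apply_moves --fingers '[0, 0, 0, 0, 0, 0, 0, 0, 0, 0]' --travel '[[0, -0.05, 0], [0, 0, 0], [0, 0, -0.1], [0, 0, -0.2], [0, 0, -0.4], [0, 0, -0.5], [0, 0, -0.5], [0, 0, -0.3], [0, 0, 0], [0, 0, 0]]' --rotation '[[0, 0, 0], [0, 0, 0], [0, 0, 0], [0, 0, 0], [0, 0, 0], [0, 0, 0], [0, 0, 0], [0, 0, 0], [0, 0, 0], [0, 0, 0]]'

```text
time: 23.7
tool_pos: [0.5527, -0.1786, 0.1682]
tcp_rot: [-0.11, -3.139, 0.008]
wrist_force: [-0.6, 0.3, -3.4]
width: 0.145
grip_force: 68.7
```

```bash
python3 plan.py m -10 -85 170 90; python3 plan.py w 522 -381 170 86; python3 - <<'E'
from h import *
M=np.load("M.npy");c=R.from_euler("z",-M[2]).apply([.5225-M[0],-.381-M[1],0]);print("mat in machine",c)
t=cam("top");crop(t,290,120,460,245,4.4,"a4.png")
for d in tip_of("top","mat")[:2]:print(d["p"],plane(t,d["location"],.002))
E
```

```text
turn deg(tool) [-0.29 -0.02 -0.  ] units [-0.05 -0.   -0.  ] | shift units after turn [-0.008 -0.072 -0.035] before turn [-0.008 -0.072 -0.035] dist 0.582 F [-0.6  0.3 -3.4] w 0.145 g 68.7 t 23.7 q [-0.35  0.13  1.88 -0.01  1.13 -1.85]
turn deg(tool) [-0.29 -0.02 -0.03] units [-0.05 -0.   -0.  ] | shift units after turn [ 0.331 -4.081 -0.035] before turn [ 0.329 -4.082 -0.015] dist 0.646 F [-0.6  0.3 -3.4] w 0.145 g 68.7 t 23.7 q [-0.35  0.13  1.88 -0.01  1.13 -1.85]
mat in machine [-0.02632539 -0.28544564  0.        ]
0.74 [ 0.525139   -0.38191371  0.002     ]
```

View pics/a4.png

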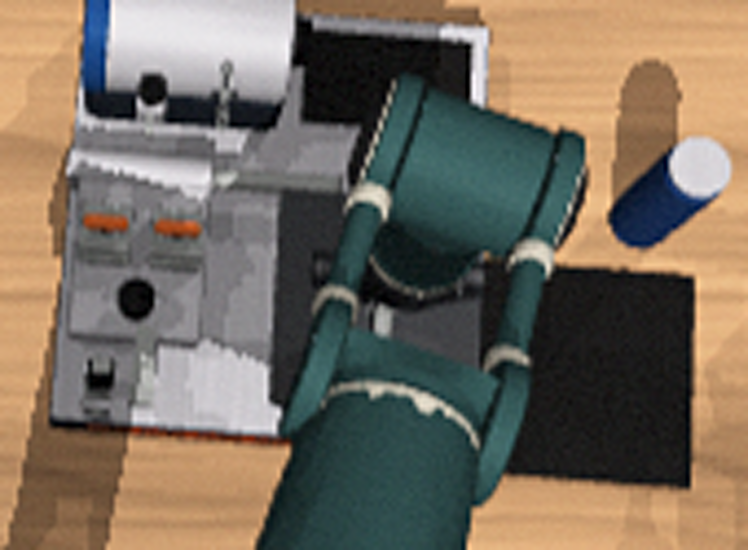

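The lid is up, with the handle at (383,320) in the grip. The mat centre is at (0.523,-0.381).

apply_moves --fingers '[0, 0, 0, 0, 0, 0, 0, 0, 0, 0]' --travel '[[0.03, -0.3, 0], [0.04, -0.5, 0], [0.04, -0.5, 0], [0.04, -0.5, 0], [0.04, -0.5, 0], [0.04, -0.5, 0], [0.04, -0.5, 0], [0.04, -0.5, 0], [0.02, -0.28, 0], [0, 0, 0]]' --rotation '[[0, 0, 0], [0, 0, 0], [0, 0, 0], [0, 0, 0], [0, 0, 0], [0, 0, 0], [0, 0, 0], [0, 0, 0], [0, 0, 0], [0, 0, 0]]'

```text
time: 24.8
tool_pos: [0.5212, -0.383, 0.1686]
tcp_rot: [-0.114, -3.138, 0.008]
wrist_force: [0.7, 1.1, -3.5]
width: 0.138
grip_force: 68.8
```

```bash
python3 plan.py w 522 -381 29 86
```

```text
turn deg(tool) [-0.28 -0.08 -0.17] units [-0.05 -0.01 -0.03] | shift units after turn [-0.013  0.042  2.792] before turn [-0.017  0.056  2.791] dist 0.646 F [ 0.7  1.1 -3.5] w 0.138 g 68.8 t 24.8 q [-0.67  0.25  1.73 -0.01  1.15 -2.17]
```

apply_moves --fingers '[0, 0, 0, 0, 0, 0, 0, 0, 0, 0]' --travel '[[0, 0, 0.4], [0, 0, 0.5], [0, 0, 0.5], [0, 0, 0.5], [0, 0, 0.4], [0, 0, 0.25], [0, 0, 0.1], [0, 0, 0.1], [0, 0, 0.05], [0, 0, 0]]' --rotation '[[0, 0, 0], [0, 0, 0], [0, 0, 0], [0, 0, 0], [0, 0, 0], [0, 0, 0], [0, 0, 0], [0, 0, 0], [0, 0, 0], [0, 0, 0]]'

```text
time: 25.8
tool_pos: [0.5226, -0.3821, 0.0303]
tcp_rot: [0.11, 3.139, -0.009]
wrist_force: [-0.1, 0.2, -2.3]
width: 0.149
grip_force: 68.7
```

```bash
python3 plan.py w 522 -381 29 86
```

```text
turn deg(tool) [-0.33  0.05 -0.03] units [-0.06  0.01 -0.  ] | shift units after turn [0.014 0.021 0.026] before turn [0.014 0.021 0.026] dist 0.646 F [-0.1  0.2 -2.3] w 0.149 g 68.7 t 25.8 q [-0.67  0.4   1.83 -0.01  0.91 -2.16]
```

Nearly down. I'll ease it the last few mm, release and lift, then move toward the tools.

apply_moves --fingers '[0, 0, 0, 0.5, 0.5, 0.5, 0.5, 0.5, 0.5, 0.5, 0.5]' --travel '[[0, 0, 0.04], [0, 0, 0.03], [0, 0, 0], [0, 0, 0], [0, 0, 0], [0, 0, 0], [0, 0, 0], [0, 0, -0.6], [0, 0, -1], [0, 0, -1], [0, 0, -1]]' --rotation '[[0, 0, 0], [0, 0, 0], [0, 0, 0], [0, 0, 0], [0, 0, 0], [0, 0, 0], [0, 0, 0], [0, 0, 0], [0, 0, 0], [0, 0, 0], [0, 0, 0]]'

```text
time: 26.9
tool_pos: [0.5219, -0.3806, 0.2076]
tcp_rot: [-0.11, -3.139, 0.008]
wrist_force: [0.3, -0.6, 0.0]
width: 0.496
grip_force: 0.0
```

```bash
python3 plan.py w 440 244 230 81.2
```

```text
turn deg(tool) [-0.28 -0.02  4.77] units [-0.05 -0.    0.8 ] | shift units after turn [ 3.53  12.095 -0.448] before turn [ 2.512 12.344 -0.506] dist 0.503 F [ 0.3 -0.6  0. ] w 0.496 g 0.0 t 26.9 q [-0.67  0.22  1.7  -0.    1.22 -2.17]
```

apply_moves --fingers '[0.5, 0.5, 0.5, 0.5, 0.5, 0.5, 0.5, 0.5, 0.5, 0.5, 0.5, 0.5]' --travel '[[0, 0, -1], [0.2, 0.95, 0], [0.2, 0.95, 0], [0.2, 0.95, 0], [0.2, 0.95, 0], [0.2, 0.95, 0], [0.2, 0.95, 0], [0.2, 0.95, 0], [0.2, 0.95, 0], [0.2, 0.95, 0], [0.2, 0.95, 0], [0.2, 0.95, 0]]' --rotation '[[0, 0, 0], [0, 0, 0], [0, 0, 0], [0, 0, 0], [0, 0, 0], [0, 0, 0], [0, 0, 0], [0, 0, 0], [0, 0, 0], [0, 0, 0], [0, 0, 0], [0, 0, 0]]'

```text
time: 28.1
tool_pos: [0.4486, 0.1501, 0.2537]
tcp_rot: [0.111, 3.139, -0.008]
wrist_force: [1.1, -1.2, 0.0]
width: 0.503
grip_force: 0.0
```

apply_moves --fingers '[0.5, 0.5, 0.5, 0.5]' --travel '[[0.2, 0.9, 0.3], [0.1, 0.9, 0.3], [0, 0, 0], [0, 0, 0]]' --rotation '[[0, 0, 0], [0, 0, 0], [0, 0, 0.8], [0, 0, 0]]'

```text
time: 28.5
tool_pos: [0.4397, 0.2401, 0.2222]
tcp_rot: [-0.237, -3.131, 0.01]
wrist_force: [0.6, -0.6, -0.1]
width: 0.502
grip_force: 0.0
```

```bash
python3 plan.py w 439 244 30 81.2;  python3 - <<'E'
from h import *
t=cam("top")
a=t["image"]
v=np.vstack([cv2.resize(a[110:240,290:460,::-1],None,fx=3,fy=3,interpolation=cv2.INTER_CUBIC)])
w=cv2.resize(a[165:275,145:310,::-1],None,fx=3,fy=3,interpolation=cv2.INTER_CUBIC)
v=cv2.copyMakeBorder(v,0,0,0,0,0)
W=max(v.shape[1],w.shape[1]);H=600
o=np.zeros((v.shape[0],v.shape[1]+0,3),np.uint8)
cv2.imwrite("pics/a5.png",cv2.resize(np.hstack([v,cv2.resize(w,(290,v.shape[0]))]),(800,390)))
# find lid by handle etc
for n,z in (("lid",.012),("lid_handle",.041)):
  for d in tip_of("top",n)[:2]:print(n,round(d["p"],2),np.round(d["location"]),plane(t,d["location"],z).round(3))
for k in ("gauge","adapter","swarf_brush"):
  for d in regions_of("top",k)[:4]:
    y,x=np.nonzero(d["mask"]);print(k,round(d["p"],2),len(x),x.mean().round(1),y.mean().round(1))
E
```

```text
turn deg(tool) [-0.36 -0.04  0.13] units [-0.06 -0.01  0.02] | shift units after turn [0.026 0.075 3.843] before turn [0.023 0.099 3.843] dist 0.502 F [ 0.6 -0.6 -0.1] w 0.502 g 0.0 t 28.5 q [ 0.45 -0.06  1.98 -0.01  1.23 -0.96]
lid 0.87 [420. 203.] [ 0.525 -0.37   0.012]
lid_handle 0.65 [427. 204.] [ 0.517 -0.39   0.041]
lid_handle 0.55 [469. 242.] [ 0.377 -0.535  0.041]
gauge 0.44 40 222.6 223.0
adapter 0.67 78 286.3 245.4
adapter 0.54 137 160.7 209.6
adapter 0.53 46 256.4 232.2
```

View pics/a5.png

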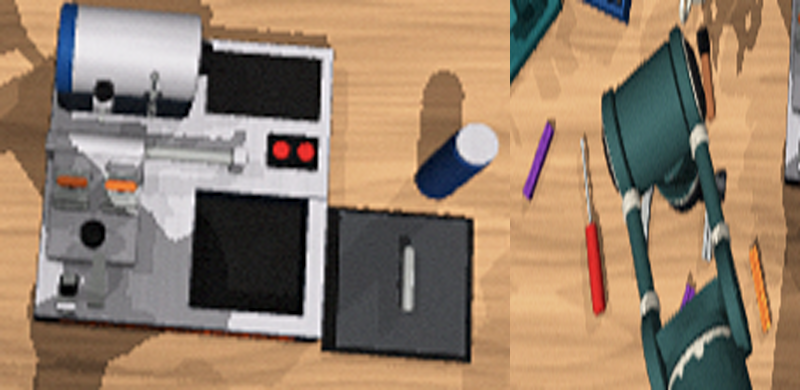

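The lid lies on the mat at (407,280) and the well at (250,250) is open. I'll grasp the adapter.

apply_moves --fingers '[0.5, 0.5, 0.5, 0.5, 0.5, 0.5, 0.5, 0.5, 0.5]' --travel '[[0.02, 0.08, 0.4], [0, 0, 0.8], [0, 0, 0.8], [0, 0, 0.8], [0, 0, 0.7], [0, 0, 0.5], [0, 0, 0.2], [0, 0, 0.1], [0, 0, 0]]' --rotation '[[0, 0, 0], [0, 0, 0], [0, 0, 0], [0, 0, 0], [0, 0, 0], [0, 0, 0], [0, 0, 0], [0, 0, 0], [0, 0, 0]]'

```text
time: 29.7
tool_pos: [0.4409, 0.2419, 0.0084]
tcp_rot: [0.243, 3.132, -0.008]
wrist_force: [0.4, -0.1, 0.3]
width: 0.499
grip_force: 0.0
```

apply_moves --fingers '[0, 0, 0, 0, 0, 0, 0, 0]' --newtons 50 --travel '[[0, 0, 0], [0, 0, 0], [0, 0, 0], [0, 0, 0], [0, 0, 0], [0, 0, 0], [0, 0, 0], [0, 0, 0]]' --rotation '[[0, 0, 0], [0, 0, 0], [0, 0, 0], [0, 0, 0], [0, 0, 0], [0, 0, 0], [0, 0, 0], [0, 0, 0]]'

```text
time: 30.5
tool_pos: [0.4428, 0.244, 0.0108]
tcp_rot: [0.242, 3.127, -0.002]
wrist_force: [-0.4, 3.5, 5.5]
width: 0.073
grip_force: 55.1
```

apply_moves --fingers '[0, 0, 0, 0, 0, 0, 0, 0]' --travel '[[0, 0, -0.3], [0, 0, -0.9], [0, 0, -0.9], [0, 0, -0.9], [0, 0, -0.9], [0, 0, -0.9], [0, 0, 0], [0, 0, 0]]' --rotation '[[0, 0, 0], [0, 0, 0], [0, 0, 0], [0, 0, 0], [0, 0, 0], [0, 0, 0], [0, 0, 0], [0, 0, 0]]'

```text
time: 31.3
tool_pos: [0.4412, 0.2437, 0.2505]
tcp_rot: [0.241, 3.128, -0.004]
wrist_force: [-0.2, -0.4, -1.9]
width: 0.075
grip_force: 53.4
```

```bash
python3 plan.py m -10 -45 240 90;
```

```text
turn deg(tool) [-0.14  0.26 -4.79] units [-0.02  0.04 -0.8 ] | shift units after turn [-2.826 -7.541  0.209] before turn [-3.445 -7.278  0.242] dist 0.574 F [-0.2 -0.4 -1.9] w 0.075 g 53.4 t 31.3 q [ 0.46 -0.08  1.94 -0.    1.28 -0.96]
```

apply_moves --fingers '[0, 0, 0, 0, 0, 0, 0, 0, 0, 0, 0, 0]' --travel '[[0, 0, -0.1], [-0.28, -0.5, 0], [-0.28, -0.9, 0], [-0.28, -0.9, 0], [-0.28, -0.9, 0], [-0.28, -0.9, 0], [-0.28, -0.9, 0], [-0.28, -0.9, 0], [-0.28, -0.9, 0], [-0.28, -0.9, 0], [-0.28, -0.9, 0], [0, -0.5, 0]]' --rotation '[[0, 0, -0.8], [0, 0, 0], [0, 0, 0], [0, 0, 0], [0, 0, 0], [0, 0, 0], [0, 0, 0], [0, 0, 0], [0, 0, 0], [0, 0, 0], [0, 0, 0], [0, 0, 0]]'

```text
time: 32.5
tool_pos: [0.5473, -0.2235, 0.2525]
tcp_rot: [-0.113, -3.136, 0.008]
wrist_force: [0.2, 1.0, -0.9]
width: 0.07
grip_force: 53.4
```

```bash
python3 plan.py m -10 -123 25 90; python3 - <<'E'
from h import *
t=cam("top")
for k in ("gauge","adapter","swarf_brush"):
  for d in regions_of("top",k)[:4]:
    y,x=np.nonzero(d["mask"]);print(k,round(d["p"],2),len(x),x.mean().round(1),y.mean().round(1))
M=np.load("M.npy")
# well corners check
crop(t,140,110,400,240,3,"a6.png")
print(((proj(t,m2w(M,np.array([[-85,-15,55],[-85,-155,55],[65,-155,55],[65,-15,55]])/1e3))-[140,110])*3).round())
E
```

```text
turn deg(tool) [-0.28 -0.19 -0.12] units [-0.05 -0.03 -0.02] | shift units after turn [-0.052  0.073  4.55 ] before turn [-0.067  0.095  4.549] dist 0.593 F [ 0.2  1.  -0.9] w 0.07 g 53.4 t 32.5 q [-0.43  0.09  1.76 -0.01  1.29 -1.92]
gauge 0.69 1415 321.6 176.6
gauge 0.46 158 221.2 226.5
adapter 0.66 162 160.2 210.2
adapter 0.52 118 286.7 245.7
adapter 0.46 59 394.3 190.1
[[638. 307.]
 [751. 315.]
 [756. 197.]
 [644. 189.]]
```

View pics/a6.png

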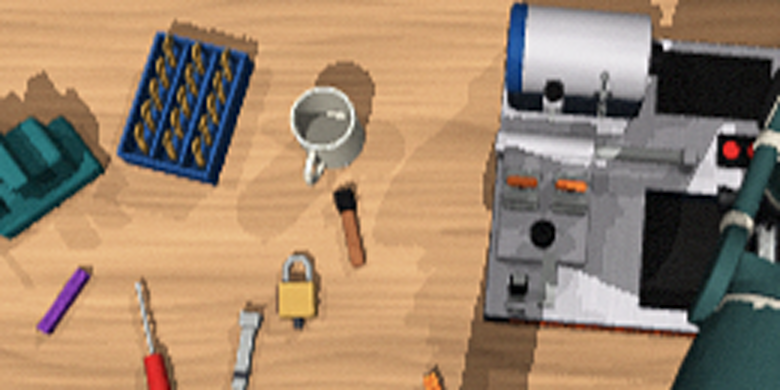

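The adapter is off the bench and held. The brush (350,225) and gauge (247,345) haven't moved. The well's left edge at x≈642 agrees with my model. I'll lower the adapter.

apply_moves --fingers '[0, 0, 0, 0, 0, 0, 0, 0, 0]' --travel '[[-0.06, 0.09, 0.5], [0, 0, 0.8], [0, 0, 0.8], [0, 0, 0.8], [0, 0, 0.7], [0, 0, 0.5], [0, 0, 0.3], [0, 0, 0.1], [0, 0, 0]]' --rotation '[[0, 0, 0], [0, 0, 0], [0, 0, 0], [0, 0, 0], [0, 0, 0], [0, 0, 0], [0, 0, 0], [0, 0, 0], [0, 0, 0]]'

```text
time: 33.6
tool_pos: [0.5511, -0.2166, 0.0301]
tcp_rot: [-0.109, -3.139, 0.008]
wrist_force: [0.5, 0.4, -1.4]
width: 0.074
grip_force: 53.4
```

```bash
python3 plan.py m -10 -123 22 90
```

```text
turn deg(tool) [-0.28 -0.04  0.05] units [-0.05 -0.01  0.01] | shift units after turn [ 0.013 -0.071  0.161] before turn [ 0.013 -0.07   0.162] dist 0.593 F [ 0.5  0.4 -1.4] w 0.074 g 53.4 t 33.6 q [-0.41  0.31  1.95 -0.01  0.88 -1.91]
```

apply_moves --fingers '[0, 0, 0, 0.28, 0.28, 0.28, 0.28, 0.28, 0.28, 0.28, 0.28, 0.28]' --travel '[[0, -0.06, 0.1], [0, 0, 0.05], [0, 0, 0], [0, 0, 0], [0, 0, 0], [0, 0, 0], [0, 0, -0.3], [0, 0, -0.7], [0, 0, -0.9], [0, 0, -0.9], [0, 0, -0.9], [0, 0, -0.9]]' --rotation '[[0, 0, 0], [0, 0, 0], [0, 0, 0], [0, 0, 0], [0, 0, 0], [0, 0, 0], [0, 0, 0], [0, 0, 0], [0, 0, 0], [0, 0, 0], [0, 0, 0], [0, 0, 0]]'

```text
time: 34.8
tool_pos: [0.5508, -0.2191, 0.2562]
tcp_rot: [0.11, 3.138, -0.009]
wrist_force: [1.2, -0.5, -0.4]
width: 0.278
grip_force: 0.0
```

```bash
python3 plan.py w 436 382 240 83.2
```

```text
turn deg(tool) [-0.33  0.09  2.77] units [-0.05  0.02  0.46] | shift units after turn [ 3.703 11.665  0.324] before turn [ 3.135 11.833  0.251] dist 0.58 F [ 1.2 -0.5 -0.4] w 0.278 g 0.0 t 34.8 q [-0.42  0.09  1.76 -0.01  1.29 -1.92]
```

apply_moves --fingers '[0.5, 0.5, 0.5, 0.5, 0.5, 0.5, 0.5, 0.5, 0.5, 0.5, 0.5, 0.5]' --travel '[[0.25, 0.97, 0], [0.25, 0.97, 0], [0.25, 0.97, 0], [0.25, 0.97, 0], [0.25, 0.97, 0], [0.25, 0.97, 0], [0.25, 0.97, 0], [0.25, 0.97, 0], [0.25, 0.97, 0], [0.25, 0.97, 0], [0.25, 0.97, 0], [0.25, 0.97, 0]]' --rotation '[[0, 0, 0], [0, 0, 0], [0, 0, 0], [0, 0, 0], [0, 0, 0], [0, 0, 0], [0, 0, 0], [0, 0, 0], [0, 0, 0], [0, 0, 0], [0, 0, 0], [0, 0, 0]]'

```text
time: 36.0
tool_pos: [0.4417, 0.3729, 0.2514]
tcp_rot: [0.11, 3.138, -0.006]
wrist_force: [0.3, 0.7, 0.3]
width: 0.498
grip_force: 0.0
```

apply_moves --fingers '[0.5, 0.5, 0.5]' --travel '[[0.1, 0.2, 0.3], [0, 0, 0], [0, 0, 0]]' --rotation '[[0, 0, 0.46], [0, 0, 0], [0, 0, 0]]'

```text
time: 36.3
tool_pos: [0.4379, 0.3806, 0.2351]
tcp_rot: [-0.183, -3.136, 0.01]
wrist_force: [0.5, -0.3, -0.1]
width: 0.498
grip_force: 0.0
```

```bash
python3 plan.py w 438 382 9 83.2; python3 - <<'E'
from h import *
t=cam("top");s=cam("side")
for d in regions_of("side","gauge")[:3]:
    y,x=np.nonzero(d["mask"]);print(round(d["p"],2),x.mean().round(1),y.mean().round(1))
a=cv2.resize(t["image"][150:225,350:460,::-1],None,fx=4,fy=4,interpolation=cv2.INTER_CUBIC)
cv2.imwrite("pics/a7.png",a)
E
```

```text
turn deg(tool) [-0.36  0.01  0.12] units [-0.06  0.    0.02] | shift units after turn [0.    0.028 4.522] before turn [1.000e-03 5.600e-02 4.522e+00] dist 0.581 F [ 0.5 -0.3 -0.1] w 0.498 g 0.0 t 36.3 q [ 0.68  0.09  1.8  -0.    1.26 -0.78]
0.78 312.5 309.5
0.19 353.1 182.3
```

View pics/a7.png

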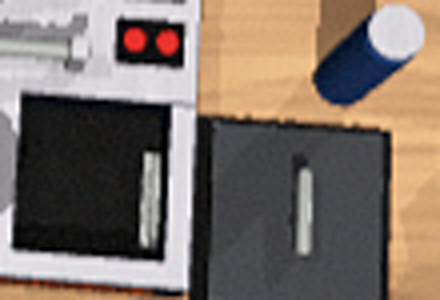

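The adapter lies in the well's right lane at (150,200). The gauge is unmoved, so I'll grasp it.

apply_moves --fingers '[0.5, 0.5, 0.5, 0.5, 0.5, 0.5, 0.5, 0.5, 0.5]' --travel '[[0, 0.04, 0.6], [0, 0, 0.8], [0, 0, 0.8], [0, 0, 0.8], [0, 0, 0.7], [0, 0, 0.5], [0, 0, 0.2], [0, 0, 0.1], [0, 0, 0]]' --rotation '[[0, 0, 0], [0, 0, 0], [0, 0, 0], [0, 0, 0], [0, 0, 0], [0, 0, 0], [0, 0, 0], [0, 0, 0], [0, 0, 0]]'

```text
time: 37.35
tool_pos: [0.4392, 0.3819, 0.0105]
tcp_rot: [0.187, 3.135, -0.007]
wrist_force: [-0.3, 0.5, -0.0]
width: 0.501
grip_force: 0.0
```

apply_moves --fingers '[0, 0, 0, 0, 0, 0, 0, 0]' --newtons 60 --travel '[[0, 0, 0], [0, 0, 0], [0, 0, 0], [0, 0, 0], [0, 0, 0], [0, 0, 0], [0, 0, 0], [0, 0, 0]]' --rotation '[[0, 0, 0], [0, 0, 0], [0, 0, 0], [0, 0, 0], [0, 0, 0], [0, 0, 0], [0, 0, 0], [0, 0, 0]]'

```text
time: 38.15
tool_pos: [0.4397, 0.383, 0.0118]
tcp_rot: [0.185, 3.133, -0.005]
wrist_force: [0.0, -1.8, 6.2]
width: 0.155
grip_force: 58.7
```

apply_moves --fingers '[0, 0, 0, 0, 0, 0, 0, 0]' --travel '[[0, 0, -0.3], [0, 0, -0.9], [0, 0, -0.9], [0, 0, -0.9], [0, 0, -0.9], [0, 0, -0.9], [0, 0, 0], [0, 0, 0]]' --rotation '[[0, 0, 0], [0, 0, 0], [0, 0, 0], [0, 0, 0], [0, 0, 0], [0, 0, 0], [0, 0, 0], [0, 0, 0]]'

```text
time: 38.95
tool_pos: [0.4389, 0.3838, 0.2524]
tcp_rot: [0.185, 3.133, -0.004]
wrist_force: [1.2, -0.2, -2.1]
width: 0.157
grip_force: 58.9
```

```bash
python3 plan.py m -10 -43 250 90
```

```text
turn deg(tool) [-0.13  0.18 -2.75] units [-0.02  0.03 -0.46] | shift units after turn [ -3.068 -10.291   0.047] before turn [ -3.558 -10.132   0.08 ] dist 0.573 F [ 1.2 -0.2 -2.1] w 0.157 g 58.9 t 39.0 q [ 0.68  0.08  1.78 -0.    1.28 -0.77]
```

apply_moves --fingers '[0, 0, 0, 0, 0, 0, 0, 0, 0, 0, 0, 0]' --travel '[[0, 0, -0.1], [-0.3, -0.6, 0], [-0.3, -0.95, 0], [-0.3, -0.95, 0], [-0.3, -0.95, 0], [-0.3, -0.95, 0], [-0.3, -0.95, 0], [-0.3, -0.95, 0], [-0.3, -0.95, 0], [-0.3, -0.95, 0], [-0.3, -0.95, 0], [-0.07, -0.95, 0]]' --rotation '[[0, 0, -0.46], [0, 0, 0], [0, 0, 0], [0, 0, 0], [0, 0, 0], [0, 0, 0], [0, 0, 0], [0, 0, 0], [0, 0, 0], [0, 0, 0], [0, 0, 0], [0, 0, 0]]'

```text
time: 40.15
tool_pos: [0.5552, -0.133, 0.2547]
tcp_rot: [-0.11, -3.136, 0.006]
wrist_force: [-0.2, 0.2, -2.1]
width: 0.16
grip_force: 59.0
```

apply_moves --fingers '[0, 0, 0]' --travel '[[0, -0.19, 0], [0, 0, 0], [0, 0, 0]]' --rotation '[[0, 0, 0], [0, 0, 0], [0, 0, 0]]'

```text
time: 40.45
tool_pos: [0.5543, -0.1397, 0.2557]
tcp_rot: [-0.111, -3.136, 0.005]
wrist_force: [-1.3, 0.7, -1.6]
width: 0.157
grip_force: 59.1
```

```bash
python3 plan.py m -10 -43 25 90
```

```text
turn deg(tool) [-0.21 -0.18 -0.02] units [-0.03 -0.03 -0.  ] | shift units after turn [-0.03  -0.009  4.614] before turn [-0.045  0.007  4.614] dist 0.573 F [-1.3  0.7 -1.6] w 0.157 g 59.1 t 40.5 q [-0.29  0.06  1.8  -0.    1.29 -1.79]
```

apply_moves --fingers '[0, 0, 0, 0, 0, 0, 0, 0, 0]' --travel '[[-0.03, 0, 0.5], [0, 0, 0.8], [0, 0, 0.8], [0, 0, 0.8], [0, 0, 0.7], [0, 0, 0.5], [0, 0, 0.3], [0, 0, 0.2], [0, 0, 0]]' --rotation '[[0, 0, 0], [0, 0, 0], [0, 0, 0], [0, 0, 0], [0, 0, 0], [0, 0, 0], [0, 0, 0], [0, 0, 0], [0, 0, 0]]'

```text
time: 41.35
tool_pos: [0.5562, -0.141, 0.0265]
tcp_rot: [-0.108, -3.138, 0.007]
wrist_force: [0.2, -0.1, -1.4]
width: 0.154
grip_force: 59.1
```

apply_moves --fingers '[0, 0, 0.29, 0.29, 0.29, 0.29, 0.29, 0.29, 0.29, 0.29, 0.29]' --travel '[[0, 0, 0.05], [0, 0, 0], [0, 0, 0], [0, 0, 0], [0, 0, 0], [0, 0, -0.3], [0, 0, -0.7], [0, 0, -0.9], [0, 0, -0.9], [0, 0, -0.9], [0, 0, -0.9]]' --rotation '[[0, 0, 0], [0, 0, 0], [0, 0, 0], [0, 0, 0], [0, 0, 0], [0, 0, 0], [0, 0, 0], [0, 0, 0], [0, 0, 0], [0, 0, 0], [0, 0, 0]]'

```text
time: 42.45
tool_pos: [0.5566, -0.1409, 0.2583]
tcp_rot: [0.111, 3.138, -0.009]
wrist_force: [1.3, -0.9, 0.0]
width: 0.289
grip_force: 0.0
```

```bash
python3 plan.py w 593 254 240 104.6; python3 - <<'E'
from h import *
t=cam("top");s=cam("side")
a=[np.array(np.nonzero(d["mask"]))[::-1].mean(1) for d in regions_of("top","swarf_brush")[:1]];b=[np.array(np.nonzero(d["mask"]))[::-1].mean(1) for d in regions_of("side","swarf_brush")[:1]]
print(a,b)
E
```

```text
turn deg(tool) [ -0.33   0.04 -18.64] units [-0.06  0.01 -3.11] | shift units after turn [-2.694  7.459  0.366] before turn [-0.169  7.931  0.322] dist 0.645 F [ 1.3 -0.9  0. ] w 0.289 g 0.0 t 42.5 q [-0.29  0.06  1.79 -0.01  1.29 -1.79]
[array([256.23404255, 184.        ])] [array([271.17874396, 272.05797101])]
```

apply_moves --fingers '[0.5, 0.5, 0.5, 0.5, 0.5, 0.5, 0.5, 0.5, 0.5, 0.5, 0.5, 0.5]' --travel '[[0, 0.8, 0], [0, 0.9, 0], [0, 0.9, 0], [0, 0.9, 0], [0, 0.9, 0], [0, 0.9, 0], [0, 0.9, 0], [-0.17, 0.9, 0], [0, 0.83, 0.3], [0, 0, 0], [0, 0, 0], [0, 0, 0]]' --rotation '[[0, 0, 0], [0, 0, 0], [0, 0, 0], [0, 0, 0], [0, 0, 0], [0, 0, 0], [0, 0, 0], [0, 0, 0], [0, 0, 0], [0, 0, -1], [0, 0, -1], [0, 0, -1]]'

```text
time: 43.85
tool_pos: [0.5916, 0.2541, 0.2351]
tcp_rot: [0.39, -3.112, 0.01]
wrist_force: [-1.2, -0.3, 0.3]
width: 0.498
grip_force: 0.0
```

apply_moves --fingers '[0.5, 0.5]' --travel '[[0, 0, 0], [0, 0, 0]]' --rotation '[[0, 0, -0.11], [0, 0, 0]]'

```text
time: 44.05
tool_pos: [0.5924, 0.2536, 0.2364]
tcp_rot: [0.396, -3.113, 0.009]
wrist_force: [-0.7, -0.9, -1.1]
width: 0.501
grip_force: 0.0
```

```bash
python3 plan.py w 592 254 9 104.6
```

```text
turn deg(tool) [-0.3  -0.25 -0.08] units [-0.05 -0.04 -0.01] | shift units after turn [0.005 0.01  4.547] before turn [-0.014  0.034  4.547] dist 0.644 F [-0.7 -0.9 -1.1] w 0.501 g 0.0 t 44.0 q [ 0.37  0.21  1.66 -0.    1.28 -1.45]
```

apply_moves --fingers '[0.5, 0.5, 0.5, 0.5, 0.5, 0.5, 0.5, 0.5, 0.5]' --travel '[[0, 0.02, 0.6], [0, 0, 0.8], [0, 0, 0.8], [0, 0, 0.8], [0, 0, 0.7], [0, 0, 0.5], [0, 0, 0.2], [0, 0, 0.1], [0, 0, 0]]' --rotation '[[0, 0, 0], [0, 0, 0], [0, 0, 0], [0, 0, 0], [0, 0, 0], [0, 0, 0], [0, 0, 0], [0, 0, 0], [0, 0, 0]]'

```text
time: 44.95
tool_pos: [0.5932, 0.2537, 0.0131]
tcp_rot: [0.399, -3.115, 0.008]
wrist_force: [-0.4, 0.1, -0.0]
width: 0.5
grip_force: 0.0
```

apply_moves --fingers '[0, 0, 0, 0, 0, 0, 0, 0]' --newtons 50 --travel '[[0, 0, 0], [0, 0, 0], [0, 0, 0], [0, 0, 0], [0, 0, 0], [0, 0, 0], [0, 0, 0], [0, 0, 0]]' --rotation '[[0, 0, 0], [0, 0, 0], [0, 0, 0], [0, 0, 0], [0, 0, 0], [0, 0, 0], [0, 0, 0], [0, 0, 0]]'

```text
time: 45.75
tool_pos: [0.5937, 0.2541, 0.0141]
tcp_rot: [-0.4, 3.115, -0.007]
wrist_force: [-1.5, 0.4, 6.0]
width: 0.002
grip_force: 3.0
```

apply_moves --fingers '[0, 0, 0, 0, 0, 0, 0, 0]' --travel '[[0, 0, -0.3], [0, 0, -0.9], [0, 0, -0.9], [0, 0, -0.9], [0, 0, -0.9], [0, 0, -0.9], [0, 0, 0], [0, 0, 0]]' --rotation '[[0, 0, 0], [0, 0, 0], [0, 0, 0], [0, 0, 0], [0, 0, 0], [0, 0, 0], [0, 0, 0], [0, 0, 0]]'

```text
time: 46.55
tool_pos: [0.5938, 0.2553, 0.2557]
tcp_rot: [-0.4, 3.113, -0.006]
wrist_force: [0.4, 0.3, -0.1]
width: -0.002
grip_force: 0.0
```

```bash
python3 plan.py m -10 -83 250 90; python3 - <<'E'
from h import *
t=cam("top")
crop(t,290,110,460,240,4.4,"a8.png")
E
```

```text
turn deg(tool) [-0.23  0.2  18.66] units [-0.04  0.03  3.11] | shift units after turn [ 0.203 -8.746  0.115] before turn [ 2.991 -8.22   0.144] dist 0.582 F [ 0.4  0.3 -0.1] w -0.002 g 0.0 t 46.5 q [ 0.37  0.2   1.64 -0.    1.3  -1.45]
```

View pics/a8.png

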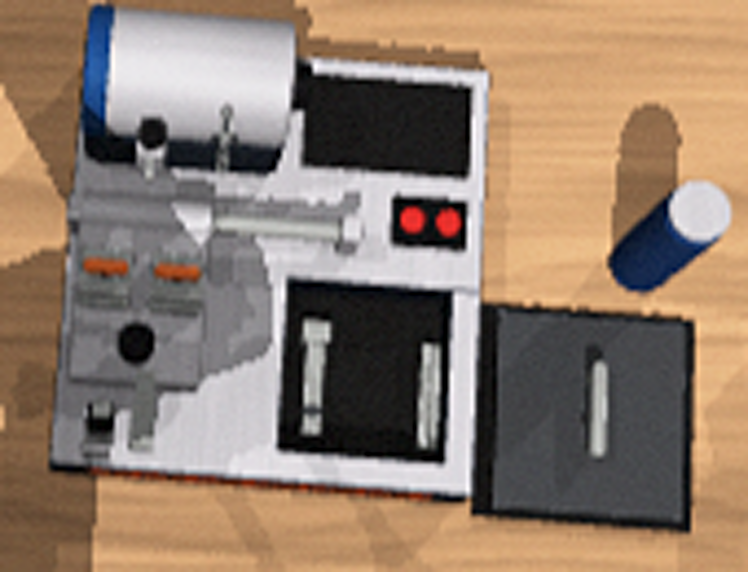

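The grip missed. The gauge (313,375) and adapter (430,395) are fine in the well. I'll find the brush again.

```bash
python3 - <<'E'
from h import *
t=cam("top");s=cam("side")
for n,c in (("top",t),("side",s)):
  for d in regions_of(n,"swarf_brush")[:4]:
    y,x=np.nonzero(d["mask"])
    if len(x)<10 or len(x)>600: continue
    p=np.array([plane(c,(a,b),.009)[:2] for a,b in zip(x,y)]);w,v=np.linalg.eigh(np.cov(p.T));a=v[:,1]*np.sign(v[0,1]);pr=(p-p.mean(0))@a
    print(n,round(d["p"],2),len(x),x.mean().round(1),y.mean().round(1),"world",p.mean(0).round(3),"mid",(p.mean(0)+a*(pr.max()+pr.min())/2).round(3),"len",np.ptp(pr).round(3),"ang",np.degrees(np.arctan2(a[1],a[0])).round(1))
E
```

```text
top 0.4 318 470.8 238.4 world [ 0.391 -0.556] mid [ 0.391 -0.556] len 0.086 ang -76.5
side 0.66 223 269.3 272.1 world [0.606 0.259] mid [0.6   0.258] len 0.1 ang 8.4
```

The brush is still there and my fingers closed just above its 14 mm handle. I'll go about 9 mm lower.

apply_moves --fingers '[0.5, 0.5, 0.5, 0.5, 0.5, 0.5, 0.5, 0.5, 0.5, 0.5, 0.5]' --travel '[[0, 0, 0], [0, 0, 0], [0, 0, 0.6], [0, 0, 0.9], [0, 0, 0.9], [0, 0, 0.9], [0, 0, 0.8], [0, 0, 0.5], [0, 0, 0.3], [0, 0, 0.12], [0, 0, 0]]' --rotation '[[0, 0, 0], [0, 0, 0], [0, 0, 0], [0, 0, 0], [0, 0, 0], [0, 0, 0], [0, 0, 0], [0, 0, 0], [0, 0, 0], [0, 0, 0], [0, 0, 0]]'

```text
time: 47.9
tool_pos: [0.593, 0.2537, 0.0017]
tcp_rot: [0.4, -3.115, 0.008]
wrist_force: [0.3, -0.0, -0.4]
width: 0.501
grip_force: 0.0
```

apply_moves --fingers '[0, 0, 0, 0, 0, 0, 0, 0]' --newtons 40 --travel '[[0, 0, 0], [0, 0, 0], [0, 0, 0], [0, 0, 0], [0, 0, 0], [0, 0, 0], [0, 0, 0], [0, 0, 0]]' --rotation '[[0, 0, 0], [0, 0, 0], [0, 0, 0], [0, 0, 0], [0, 0, 0], [0, 0, 0], [0, 0, 0], [0, 0, 0]]'

```text
time: 48.7
tool_pos: [0.5947, 0.2544, 0.0042]
tcp_rot: [-0.4, 3.113, -0.006]
wrist_force: [-0.2, 0.3, 6.1]
width: 0.197
grip_force: 41.8
```

Gripped at 17 mm. I'll lift and carry it to the centre lane.

apply_moves --fingers '[0, 0, 0, 0, 0, 0, 0, 0, 0, 0, 0]' --travel '[[0, 0, -0.3], [0, 0, -0.9], [0, 0, -0.9], [0, 0, -0.9], [0, 0, -0.9], [0, 0, -0.9], [0, 0, -0.2], [0, 0, 0], [0, 0, 0], [0, 0, 0], [0, 0, 0]]' --rotation '[[0, 0, 0], [0, 0, 0], [0, 0, 0], [0, 0, 0], [0, 0, 0], [0, 0, 0], [0, 0, 0], [0, 0, 1], [0, 0, 1], [0, 0, 1], [0, 0, 0.11]]'

```text
time: 49.8
tool_pos: [0.5923, 0.2547, 0.2514]
tcp_rot: [-0.112, -3.138, 0.009]
wrist_force: [0.1, -0.1, -1.0]
width: 0.192
grip_force: 41.0
```

apply_moves --fingers '[0, 0, 0, 0, 0, 0, 0, 0, 0, 0, 0]' --travel '[[0.02, -0.6, 0], [0.02, -0.9, 0], [0.02, -0.9, 0], [0.02, -0.9, 0], [0.02, -0.9, 0], [0.02, -0.9, 0], [0.02, -0.9, 0], [0.02, -0.9, 0], [0.02, -0.9, 0], [0.02, -0.9, 0], [0, 0, 0]]' --rotation '[[0, 0, 0], [0, 0, 0], [0, 0, 0], [0, 0, 0], [0, 0, 0], [0, 0, 0], [0, 0, 0], [0, 0, 0], [0, 0, 0], [0, 0, 0], [0, 0, 0]]'

```text
time: 50.9
tool_pos: [0.5512, -0.1833, 0.2538]
tcp_rot: [-0.115, -3.138, 0.012]
wrist_force: [0.1, 0.3, -0.4]
width: 0.195
grip_force: 41.0
```

```bash
python3 plan.py m -10 -84 25 90
```

```text
turn deg(tool) [-0.43 -0.04 -0.19] units [-0.07 -0.01 -0.03] | shift units after turn [-0.031  0.045  4.577] before turn [-0.034  0.08   4.576] dist 0.582 F [ 0.1  0.3 -0.4] w 0.195 g 41.0 t 50.9 q [-0.36  0.07  1.78 -0.01  1.28 -1.85]
```

apply_moves --fingers '[0, 0, 0, 0, 0, 0, 0, 0, 0]' --travel '[[-0.03, -0.02, 0.6], [0, 0, 0.8], [0, 0, 0.8], [0, 0, 0.8], [0, 0, 0.7], [0, 0, 0.5], [0, 0, 0.3], [0, 0, 0.15], [0, 0, 0]]' --rotation '[[0, 0, 0], [0, 0, 0], [0, 0, 0], [0, 0, 0], [0, 0, 0], [0, 0, 0], [0, 0, 0], [0, 0, 0], [0, 0, 0]]'

```text
time: 51.8
tool_pos: [0.5535, -0.1801, 0.0211]
tcp_rot: [-0.109, -3.138, 0.007]
wrist_force: [-0.3, 0.2, -0.5]
width: 0.199
grip_force: 41.0
```

apply_moves --fingers '[0, 0, 0.3, 0.3, 0.3, 0.3, 0.3, 0.3, 0.3, 0.3, 0.3]' --travel '[[0, 0, 0.04], [0, 0, 0], [0, 0, 0], [0, 0, 0], [0, 0, 0], [0, 0, -0.3], [0, 0, -0.7], [0, 0, -0.9], [0, 0, -0.9], [0, 0, -0.9], [0, 0, -0.9]]' --rotation '[[0, 0, 0], [0, 0, 0], [0, 0, 0], [0, 0, 0], [0, 0, 0], [0, 0, 0], [0, 0, 0], [0, 0, 0], [0, 0, 0], [0, 0, 0], [0, 0, 0]]'

```text
time: 52.9
tool_pos: [0.5536, -0.1793, 0.2529]
tcp_rot: [0.11, 3.138, -0.009]
wrist_force: [0.0, -0.2, 0.1]
width: 0.303
grip_force: 0.0
```

apply_moves --fingers '[0.5, 0.5, 0.5, 0.5, 0.5, 0.5]' --travel '[[0.1, -0.8, 0], [0.1, -0.8, 0], [0.1, -0.8, 0], [0.1, -0.8, 0], [0, -0.8, 0], [0, 0, 0]]' --rotation '[[0, 0, 0], [0, 0, 0], [0, 0, 0], [0, 0, 0], [0, 0, 0], [0, 0, 0]]'

```text
time: 53.5
tool_pos: [0.5188, -0.3822, 0.2519]
tcp_rot: [0.117, 3.139, -0.013]
wrist_force: [-0.0, 1.4, -0.7]
width: 0.499
grip_force: 0.0
```

```bash
python3 plan.py w 522 -381 30 86;python3 - <<'E'
from h import *
t=cam("top");s=cam("side")
a=cv2.resize(t["image"][110:240,290:420,::-1],(520,520),interpolation=cv2.INTER_CUBIC)
b=cv2.resize(t["image"][165:275,145:310,::-1],(280,187),interpolation=cv2.INTER_CUBIC)
c=cv2.resize(s["image"][150:400,150:400,::-1],(280,280),interpolation=cv2.INTER_CUBIC)
cv2.imwrite("pics/a9.png",np.hstack([a,np.vstack([b,c,np.zeros((53,280,3),np.uint8)])]))
for n in ("vice_key",):
  for k in ("top","side"): print(n,k,[(round(d["p"],2),d["location"]) for d in tip_of(k,n)])
E
```

```text
turn deg(tool) [-0.47  0.06 -0.28] units [-0.08  0.01 -0.05] | shift units after turn [-0.062  0.028  4.438] before turn [-0.057  0.064  4.438] dist 0.646 F [-0.   1.4 -0.7] w 0.499 g 0.0 t 53.5 q [-0.67  0.19  1.65 -0.01  1.29 -2.16]
vice_key top [(0.72, [314.3, 203.4])]
vice_key side []
```

View pics/a9.png

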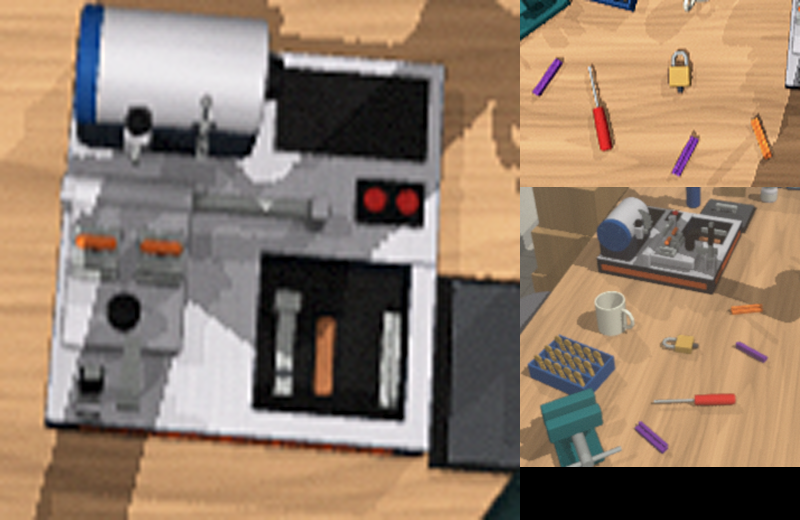

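All three tools are flat in the well, at (285,345), (325,355) and (390,360). No tool is left on the bench. Now the lid.

apply_moves --fingers '[0.5, 0.5, 0.5, 0.5, 0.5, 0.5, 0.5, 0.5, 0.5, 0.5]' --travel '[[-0.07, 0.03, 0.3], [0, 0, 0.9], [0, 0, 0.9], [0, 0, 0.8], [0, 0, 0.7], [0, 0, 0.5], [0, 0, 0.27], [0, 0, 0.1], [0, 0, 0], [0, 0, 0]]' --rotation '[[0, 0, 0], [0, 0, 0], [0, 0, 0], [0, 0, 0], [0, 0, 0], [0, 0, 0], [0, 0, 0], [0, 0, 0], [0, 0, 0], [0, 0, 0]]'

```text
time: 54.7
tool_pos: [0.5247, -0.378, 0.0288]
tcp_rot: [0.11, 3.138, -0.011]
wrist_force: [0.3, 0.4, 0.2]
width: 0.496
grip_force: 0.0
```

apply_moves --fingers '[0, 0, 0, 0, 0, 0, 0, 0]' --newtons 80 --travel '[[0, 0, 0], [0, 0, 0], [0, 0, 0], [0, 0, 0], [0, 0, 0], [0, 0, 0], [0, 0, 0], [0, 0, 0]]' --rotation '[[0, 0, 0], [0, 0, 0], [0, 0, 0], [0, 0, 0], [0, 0, 0], [0, 0, 0], [0, 0, 0], [0, 0, 0]]'

```text
time: 55.5
tool_pos: [0.5246, -0.3787, 0.0294]
tcp_rot: [0.111, 3.137, -0.012]
wrist_force: [0.2, -0.5, 5.1]
width: 0.145
grip_force: 80.6
```

```bash
python3 plan.py w 522 -381 30 86
```

```text
turn deg(tool) [-0.43  0.17 -0.04] units [-0.07  0.03 -0.01] | shift units after turn [ 0.049 -0.049 -0.012] before turn [ 0.049 -0.049 -0.012] dist 0.646 F [ 0.2 -0.5  5.1] w 0.145 g 80.6 t 55.5 q [-0.66  0.4   1.83 -0.01  0.91 -2.16]
```

apply_moves --fingers '[0, 0, 0, 0, 0, 0, 0, 0]' --travel '[[0, 0, -0.15], [0, 0, -0.4], [0, 0, -0.6], [0, 0, -0.6], [0, 0, -0.6], [0, 0, -0.5], [0, 0, 0], [0, 0, 0]]' --rotation '[[0, 0, 0], [0, 0, 0], [0, 0, 0], [0, 0, 0], [0, 0, 0], [0, 0, 0], [0, 0, 0], [0, 0, 0]]'

```text
time: 56.3
tool_pos: [0.5231, -0.3764, 0.1693]
tcp_rot: [-0.11, -3.139, 0.008]
wrist_force: [-0.3, -0.3, -3.3]
width: 0.143
grip_force: 79.4
```

```bash
python3 plan.py m -7 -82 170 90
```

```text
turn deg(tool) [-0.29 -0.01 -0.  ] units [-0.05 -0.   -0.  ] | shift units after turn [-0.38   3.976 -0.014] before turn [-0.38   3.976 -0.035] dist 0.584 F [-0.3 -0.3 -3.3] w 0.143 g 79.4 t 56.3 q [-0.66  0.25  1.74 -0.    1.15 -2.16]
```

apply_moves --fingers '[0, 0, 0, 0, 0, 0, 0, 0, 0, 0]' --travel '[[-0.04, 0.3, 0], [-0.05, 0.5, 0], [-0.05, 0.5, 0], [-0.05, 0.5, 0], [-0.05, 0.5, 0], [-0.05, 0.5, 0], [-0.05, 0.5, 0], [-0.04, 0.5, 0], [0, 0.18, 0], [0, 0, 0]]' --rotation '[[0, 0, 0], [0, 0, 0], [0, 0, 0], [0, 0, 0], [0, 0, 0], [0, 0, 0], [0, 0, 0], [0, 0, 0], [0, 0, 0], [0, 0, 0]]'

```text
time: 57.3
tool_pos: [0.5551, -0.1773, 0.1666]
tcp_rot: [-0.107, -3.136, 0.006]
wrist_force: [-0.6, -0.1, -2.7]
width: 0.141
grip_force: 79.4
```

apply_moves --fingers '[0, 0, 0, 0, 0, 0]' --travel '[[0, 0, 0.4], [0, 0, 0.6], [0, 0, 0.4], [0, 0, 0.1], [0, 0, 0], [0, 0, 0]]' --rotation '[[0, 0, 0], [0, 0, 0], [0, 0, 0], [0, 0, 0], [0, 0, 0], [0, 0, 0]]'

```text
time: 57.9
tool_pos: [0.557, -0.1806, 0.0945]
tcp_rot: [0.111, 3.138, -0.009]
wrist_force: [0.3, -0.6, -2.3]
width: 0.144
grip_force: 79.3
```

```bash
python3 plan.py m -7 -82 71 90
```

```text
turn deg(tool) [-0.33  0.08 -0.04] units [-0.06  0.01 -0.01] | shift units after turn [0.021 0.023 0.47 ] before turn [0.021 0.026 0.47 ] dist 0.584 F [ 0.3 -0.6 -2.3] w 0.144 g 79.3 t 57.9 q [-0.35  0.22  1.93 -0.01  0.99 -1.85]
```

apply_moves --fingers '[0, 0, 0, 0, 0, 0, 0]' --travel '[[0.02, 0.02, 0.1], [0, 0, 0.1], [0, 0, 0.1], [0, 0, 0.08], [0, 0, 0.06], [0, 0, 0.04], [0, 0, 0]]' --rotation '[[0, 0, 0], [0, 0, 0], [0, 0, 0], [0, 0, 0], [0, 0, 0], [0, 0, 0], [0, 0, 0]]'

```text
time: 58.6
tool_pos: [0.5566, -0.1804, 0.0762]
tcp_rot: [0.11, 3.138, -0.012]
wrist_force: [-14.2, 0.7, 32.5]
width: 0.144
grip_force: 85.8
```

```bash
python3 plan.py m -7 -82 71 90
```

```text
turn deg(tool) [-0.42  0.12  0.01] units [-0.07  0.02  0.  ] | shift units after turn [0.013 0.019 0.105] before turn [0.013 0.02  0.105] dist 0.584 F [-14.2   0.7  32.5] w 0.144 g 85.8 t 58.6 q [-0.35  0.24  1.94 -0.01  0.96 -1.85]
```

The block is catching on the rim, and the -14 N in x means the lid sits too far out. I'll back off, shift nearer and retry.

apply_moves --fingers '[0, 0, 0, 0, 0, 0, 0, 0]' --travel '[[0, 0, -0.12], [0.06, 0, -0.1], [0, 0, 0], [0, 0, 0.1], [0, 0, 0.06], [0, 0, 0.05], [0, 0, 0.04], [0, 0, 0]]' --rotation '[[0, 0, 0], [0, 0, 0], [0, 0, 0], [0, 0, 0], [0, 0, 0], [0, 0, 0], [0, 0, 0], [0, 0, 0]]'

```text
time: 59.4
tool_pos: [0.553, -0.1792, 0.0762]
tcp_rot: [-0.11, -3.139, 0.009]
wrist_force: [-21.9, 4.6, 50.0]
width: 0.14
grip_force: 88.2
```

```bash
python3 plan.py m -7 -82 71 90
```

```text
turn deg(tool) [-0.32 -0.01  0.  ] units [-0.05 -0.    0.  ] | shift units after turn [-0.061  0.     0.104] before turn [-0.061  0.001  0.104] dist 0.584 F [-21.9   4.6  50. ] w 0.14 g 88.2 t 59.4 q [-0.35  0.23  1.95 -0.01  0.96 -1.85]
```

apply_moves --fingers '[0, 0, 0, 0, 0]' --travel '[[0, 0, -0.1], [0, 0, -0.15], [0, 0, -0.15], [0, 0, 0], [0, 0, 0]]' --rotation '[[0, 0, 0], [0, 0, 0], [0, 0, 0], [0, 0, 0], [0, 0, 0]]'

```text
time: 59.9
tool_pos: [0.5519, -0.1784, 0.087]
tcp_rot: [-0.11, -3.138, 0.008]
wrist_force: [-0.2, 0.3, -2.9]
width: 0.144
grip_force: 80.2
```

```bash
python3 - <<'E'
from h import *
s0=read_state();print(s0["tool_pos"].round(4),s0["wrist_force"].round(1),s0["torque"].round(2),s0["width"],s0["time"])
t=cam("top");s=cam("side")
a=cv2.resize(t["image"][140:230,350:430,::-1],None,fx=5.5,fy=5.5,interpolation=cv2.INTER_CUBIC)
b=cv2.resize(s["image"][140:230,270:360,::-1],(360*495//450,495))
b=cv2.resize(s["image"][150:215,285:345,::-1],(350,495),interpolation=cv2.INTER_CUBIC)
cv2.imwrite("pics/b1.png",np.hstack([a,b])[:, :800]);print(a.shape)
M=np.load("M.npy")
print(((proj(t,m2w(M,np.array([[-85,-15,55],[-85,-155,55],[-97,-3,61],[-97,-167,61]])/1e3))-[350,140])*5.5).round())
E
```

```text
[ 0.5519 -0.1784  0.087 ] [-0.2  0.3 -2.9] [ 0.02 -0.03 -0.01] 0.14357038617350437 59.9
(495, 440, 3)
[[ 14. 399.]
 [223. 413.]
 [ -4. 414.]
 [242. 431.]]
```

View pics/b1.png

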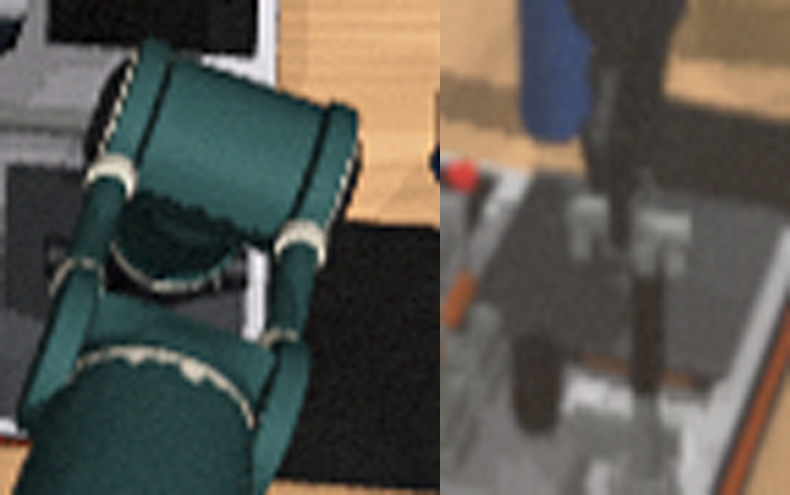

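The side view shows the fingers gripping slightly beyond the handle's middle: handle 570–690, fingers at 622. I'll probe with a light contact and read the moment to see which edge catches.

apply_moves --fingers '[0, 0, 0, 0, 0, 0, 0]' --travel '[[0, 0, 0.1], [0, 0, 0.04], [0, 0, 0.02], [0, 0, 0.02], [0, 0, 0.02], [0, 0, 0.02], [0, 0, 0]]' --rotation '[[0, 0, 0], [0, 0, 0], [0, 0, 0], [0, 0, 0], [0, 0, 0], [0, 0, 0], [0, 0, 0]]'

```text
time: 60.7
tool_pos: [0.5528, -0.179, 0.0777]
tcp_rot: [0.111, 3.139, -0.009]
wrist_force: [-1.0, -1.0, 1.0]
width: 0.139
grip_force: 80.8
```

```bash
python3 - <<'E'
from h import *
s0=read_state();print(s0["tool_pos"].round(4),s0["wrist_force"].round(1),s0["torque"].round(2),s0["width"],s0["time"])
E
```

```text
[ 0.5528 -0.179   0.0777] [-1. -1.  1.] [ 0.09  0.04 -0.07] 0.13926845198308874 60.7
```

apply_moves --fingers '[0, 0, 0, 0]' --travel '[[0, 0, 0.02], [0, 0, 0.02], [0, 0, 0], [0, 0, 0]]' --rotation '[[0, 0, 0], [0, 0, 0], [0, 0, 0], [0, 0, 0]]'

```text
time: 61.1
tool_pos: [0.5529, -0.1794, 0.0766]
tcp_rot: [0.111, 3.139, -0.01]
wrist_force: [-3.1, -1.8, 6.9]
width: 0.146
grip_force: 82.3
```

```bash
python3 - <<'E'
from h import *
s0=read_state();print(s0["tool_pos"].round(4),s0["wrist_force"].round(1),s0["torque"].round(2),s0["width"],s0["time"])
t=cam("top");M=np.load("M.npy")
g=t["image"].astype(int).sum(2)
for r in (172,176,180): print(r,g[r,340:372].tolist())
for c in (352,356,360): print(c,g[160:180,c].tolist())
print(proj(t,m2w(M,np.array([[77,-3,64],[-97,-3,64],[40,-3,64]])/1e3)).round(1))
E
```

```text
[ 0.5529 -0.1794  0.0766] [-3.1 -1.8  6.9] [0.2  0.36 0.03] 0.14647825425827235 61.1
172 [304, 307, 317, 366, 363, 376, 368, 376, 375, 377, 383, 138, 120, 139, 140, 141, 129, 122, 121, 115, 110, 116, 104, 91, 97, 186, 532, 501, 275, 377, 370, 509]
176 [376, 382, 381, 371, 381, 377, 433, 449, 371, 377, 269, 136, 131, 144, 140, 141, 138, 155, 144, 129, 116, 114, 122, 148, 141, 93, 111, 124, 176, 195, 186, 168]
180 [386, 380, 385, 369, 384, 369, 383, 377, 372, 376, 294, 148, 133, 147, 140, 144, 148, 127, 137, 120, 137, 128, 154, 124, 93, 127, 116, 132, 140, 134, 135, 72]
352 [345, 325, 263, 240, 338, 371, 369, 417, 454, 352, 164, 114, 120, 107, 122, 123, 131, 121, 130, 125]
356 [336, 347, 299, 210, 308, 367, 360, 392, 435, 358, 198, 114, 129, 126, 123, 140, 138, 137, 142, 142]
360 [324, 358, 310, 238, 258, 335, 366, 391, 447, 402, 271, 128, 110, 114, 115, 119, 116, 140, 148, 139]
[[351.9 169.2]
 [349.4 215.1]
 [351.4 178.8]]
```

Contact is at the front-left. In the image the lid also sits about 3 mm too far left and 2–3 mm too near. I'll correct by -3 mm in y and +2.5 mm in x.

apply_moves --fingers '[0, 0, 0, 0, 0, 0, 0, 0, 0, 0]' --travel '[[0, 0, -0.1], [-0.05, -0.06, 0], [0, 0, 0], [0, 0, 0.08], [0, 0, 0.03], [0, 0, 0.03], [0, 0, 0.03], [0, 0, 0.02], [0, 0, 0], [0, 0, 0]]' --rotation '[[0, 0, 0], [0, 0, 0], [0, 0, 0], [0, 0, 0], [0, 0, 0], [0, 0, 0], [0, 0, 0], [0, 0, 0], [0, 0, 0], [0, 0, 0]]'

```text
time: 62.15
tool_pos: [0.555, -0.1816, 0.0721]
tcp_rot: [0.11, 3.139, -0.008]
wrist_force: [-2.6, 4.2, 7.7]
width: 0.138
grip_force: 81.5
```

```bash
python3 - <<'E'
from h import *
s0=read_state();print(s0["tool_pos"].round(4),s0["wrist_force"].round(1),s0["torque"].round(2),s0["width"],s0["time"])
E
```

```text
[ 0.555  -0.1816  0.0721] [-2.6  4.2  7.7] [-0.05  0.5  -0.21] 0.13780806965589693 62.15
```

It dropped to the closed height (0.072, against 0.0724 expected). I'll release, retract and check.

apply_moves --fingers '[0, 0.5, 0.5, 0.5, 0.5, 0.5, 0.5, 0.5, 0.5, 0.5]' --travel '[[0, 0, 0.02], [0, 0, 0], [0, 0, 0], [0, 0, 0], [0, 0, -0.4], [0, 0, -0.9], [0, 0, -0.9], [0, 0, -0.9], [0, 0, -0.4], [0, 0, 0]]' --rotation '[[0, 0, 0], [0, 0, 0], [0, 0, 0], [0, 0, 0], [0, 0, 0], [0, 0, 0], [0, 0, 0], [0, 0, 0], [0, 0, 0], [0, 0, 0]]'

```text
time: 63.15
tool_pos: [0.5574, -0.1821, 0.2496]
tcp_rot: [0.11, 3.131, -0.013]
wrist_force: [0.2, -0.2, 0.4]
width: 0.495
grip_force: 0.0
```

apply_moves --fingers '[0.6, 0.6, 0.6, 0.6, 0.6, 0.6]' --travel '[[0.02, 0.8, 0], [0.02, 0.8, 0], [0.02, 0.8, 0], [0.02, 0.8, 0], [0.02, 0.7, 0], [0, 0, 0]]' --rotation '[[0, 0, 0], [0, 0, 0], [0, 0, 0], [0, 0, 0], [0, 0, 0], [0, 0, 0]]'

```text
time: 63.75
tool_pos: [0.5623, 0.0177, 0.2411]
tcp_rot: [-0.104, -3.136, 0.006]
wrist_force: [0.4, -0.2, -0.7]
width: 0.604
grip_force: 0.0
```

```bash
python3 plan.py m -18 110 116 90; python3 - <<'E'
from h import *
t=cam("top");s=cam("side");M=np.load("M.npy")
ref=cv2.imread("pics/top0.png").astype(int).sum(2);g=t["image"].astype(int).sum(2)
for nm,sl in (("right r190",(190,slice(385,405))),("right r210",(210,slice(380,402))),("far c385",(slice(164,178),385)),("far c370",(slice(164,178),370)),("near c385",(slice(212,224),385)),("near c360",(slice(210,222),360)),("handle r195",(195,slice(368,384))),("handle c374",(slice(174,208),374))):
    print(nm,"\n",ref[sl].tolist(),"\n",g[sl].tolist())
for n in ("lid_handle","lid"): print([(round(d["p"],2),d["location"]) for d in tip_of("side",n)][:2],[(round(d["p"],2),d["location"]) for d in tip_of("top",n)][:2])
E
```

```text
turn deg(tool) [-0.21 -0.21  0.24] units [-0.04 -0.03  0.04] | shift units after turn [ 0.068 -0.102  2.502] before turn [ 0.059 -0.092  2.503] dist 0.559 F [ 0.4 -0.2 -0.7] w 0.604 g 0.0 t 63.8 q [-0.01  0.05  1.83 -0.    1.26 -1.51]
right r190 
 [231, 206, 210, 220, 228, 220, 214, 215, 207, 207, 406, 663, 681, 373, 79, 72, 72, 64, 67, 85] 
 [224, 214, 218, 219, 222, 220, 221, 212, 223, 192, 664, 666, 683, 382, 81, 72, 76, 77, 83, 80]
right r210 
 [223, 216, 223, 216, 223, 213, 218, 224, 219, 223, 225, 215, 222, 208, 375, 666, 676, 463, 85, 65, 79, 55] 
 [200, 197, 196, 197, 206, 199, 203, 209, 200, 212, 210, 207, 197, 176, 488, 624, 631, 425, 81, 57, 75, 62]
far c385 
 [30, 99, 480, 634, 646, 655, 656, 518, 253, 208, 213, 215, 210, 220] 
 [61, 102, 476, 650, 657, 649, 656, 520, 276, 206, 220, 208, 218, 210]
far c370 
 [539, 375, 331, 408, 557, 633, 492, 202, 209, 216, 229, 204, 208, 210] 
 [544, 384, 321, 419, 569, 637, 515, 247, 206, 217, 216, 218, 220, 227]
near c385 
 [225, 216, 226, 219, 209, 236, 487, 641, 670, 455, 158, 218] 
 [204, 196, 203, 212, 192, 223, 442, 593, 655, 465, 158, 221]
near c360 
 [226, 232, 236, 223, 206, 237, 498, 634, 677, 467, 113, 190] 
 [202, 220, 221, 232, 221, 196, 476, 642, 677, 484, 120, 184]
handle r195 
 [197, 188, 202, 122, 344, 542, 543, 544, 209, 189, 201, 216, 212, 211, 216, 215] 
 [175, 195, 206, 97, 395, 505, 509, 371, 196, 199, 185, 202, 202, 200, 201, 218]
handle c374 
 [211, 213, 215, 215, 174, 121, 117, 220, 441, 533, 521, 527, 519, 528, 538, 523, 534, 530, 551, 535, 537, 543, 557, 543, 547, 561, 573, 577, 532, 367, 202, 216, 216, 224] 
 [223, 209, 205, 226, 184, 129, 138, 219, 455, 542, 533, 515, 521, 534, 530, 537, 534, 514, 492, 509, 521, 509, 512, 516, 520, 535, 523, 533, 507, 375, 191, 196, 211, 200]
[(0.97, [316.9, 185.7]), (0.75, [318.5, 186.7])] [(0.64, [379.0, 193.3])]
[(0.94, [317.8, 189.2])] [(0.85, [369.0, 193.9]), (0.73, [312.0, 209.3])]
```

The lid edges match the starting image to within about 0.5 px, so it's flush. Now I'll push the carriage right by the knob.

apply_moves --fingers '[0.6, 0.6, 0.6, 0.6, 0.6, 0.6]' --travel '[[0.06, -0.1, 0.4], [0, 0, 0.7], [0, 0, 0.7], [0, 0, 0.5], [0, 0, 0.2], [0, 0, 0]]' --rotation '[[0, 0, 0], [0, 0, 0], [0, 0, 0], [0, 0, 0], [0, 0, 0], [0, 0, 0]]'

```text
time: 64.65
tool_pos: [0.5588, 0.0076, 0.1169]
tcp_rot: [-0.112, -3.136, 0.008]
wrist_force: [-0.2, 0.1, -0.0]
width: 0.6
grip_force: 0.0
```

apply_moves --fingers '[0.6, 0.6, 0.6, 0.6, 0.6, 0.6, 0.6, 0.6, 0.6, 0.6, 0.6]' --travel '[[0, -0.15, 0], [0, -0.2, 0], [0, -0.2, 0], [0, -0.25, 0], [0, -0.25, 0], [0, -0.25, 0], [0, -0.25, 0], [0, -0.25, 0], [0, -0.25, 0], [0, -0.15, 0], [0, 0, 0]]' --rotation '[[0, 0, 0], [0, 0, 0], [0, 0, 0], [0, 0, 0], [0, 0, 0], [0, 0, 0], [0, 0, 0], [0, 0, 0], [0, 0, 0], [0, 0, 0], [0, 0, 0]]'

```text
time: 65.75
tool_pos: [0.5525, -0.0984, 0.119]
tcp_rot: [-0.115, -3.139, -0.004]
wrist_force: [1.1, 15.3, 2.9]
width: 0.6
grip_force: 7.6
```

apply_moves --fingers '[0.6, 0.6, 0.6, 0.6, 0.6]' --travel '[[0, -0.06, 0], [0, -0.06, 0], [0, -0.06, 0], [0, 0, 0], [0, 0, 0]]' --rotation '[[0, 0, 0], [0, 0, 0], [0, 0, 0], [0, 0, 0], [0, 0, 0]]'

```text
time: 66.25
tool_pos: [0.5525, -0.0987, 0.1188]
tcp_rot: [-0.116, -3.139, -0.024]
wrist_force: [5.6, 40.6, 4.2]
width: 0.602
grip_force: 20.7
```

```bash
python3 plan.py m -18 0 116 90
```

```text
turn deg(tool) [ 0.87 -0.05 -0.2 ] units [ 0.14 -0.01 -0.03] | shift units after turn [0.035 0.035 0.055] before turn [0.036 0.035 0.056] dist 0.559 F [ 5.6 40.6  4.2] w 0.602 g 20.7 t 66.2 q [-0.23  0.15  1.96  0.02  1.04 -1.74]
```

Firmly on the right stop. I'll back off, rise and turn to sweep the lever down from its left side.

apply_moves --fingers '[0.6, 0.6, 0.6, 0.6, 0.6, 0.4, 0.2, 0, 0, 0, 0, 0]' --travel '[[0, 0.2, 0], [0, 0, -0.5], [0, 0, -0.9], [0, 0, -0.9], [0, 0, -0.4], [0, 0, 0], [0, 0, 0], [0, 0, 0], [0, 0, 0], [0, 0, 0], [0, 0, 0], [0, 0, 0]]' --rotation '[[0, 0, 0], [0, 0, 0], [0, 0, 0], [0, 0, 0], [0, 0, 1], [0, 0, 1], [0, 0, 1], [0, 0, 1], [0, 0, 1], [0, 0, 1], [0, 0, 1], [0, 0, 1]]'

```text
time: 67.45
tool_pos: [0.5518, -0.1007, 0.2534]
tcp_rot: [1.384, 2.819, -0.011]
wrist_force: [0.2, 0.1, 0.6]
width: 0.002
grip_force: 0.0
```

apply_moves --fingers '[0, 0, 0, 0, 0, 0, 0, 0]' --travel '[[0, 0, 0], [0, 0, 0], [0, 0, 0], [0, 0, 0], [0, 0, 0], [0, 0, 0], [0, 0, 0], [0, 0, 0]]' --rotation '[[0, 0, 1], [0, 0, 1], [0, 0, 1], [0, 0, 1], [0, 0, 1], [0, 0, 1], [0, 0, 1], [0, 0, 0]]'

```text
time: 68.25
tool_pos: [0.5519, -0.1006, 0.2534]
tcp_rot: [2.296, 2.139, -0.009]
wrist_force: [0.4, 0.1, -0.1]
width: -0.003
grip_force: 0.0
```

```bash
python3 plan.py m -88 175 165 0; python3 - <<'E'
from h import *
t=cam("top");a=t["image"].astype(int).sum(2);r=cv2.imread("pics/top0.png").astype(int).sum(2)
for g in (r,a):
    sub=g[180:200,338:360];ys,xs=np.nonzero(sub<100);print(xs.mean()+338,ys.mean()+180,len(xs))
    print(g[197,325:366].tolist())
E
```

```text
turn deg(tool) [-0.09  0.36 -0.03] units [-0.01  0.06 -0.01] | shift units after turn [ 3.573 -1.426  1.769] before turn [ 3.583 -1.425  1.749] dist 0.5 F [ 0.4  0.1 -0.1] w -0.003 g 0.0 t 68.2 q [-0.22  0.04  1.82 -0.01  1.28 -0.15]
348.44642857142856 189.64285714285714 56
[503, 592, 599, 593, 595, 608, 609, 338, 554, 614, 618, 640, 642, 620, 613, 614, 603, 621, 609, 600, 607, 594, 607, 376, 537, 533, 533, 535, 600, 642, 646, 638, 656, 663, 664, 657, 679, 526, 211, 193, 174]
352.26356589147287 187.52713178294573 129
[350, 367, 370, 364, 365, 362, 375, 261, 300, 252, 116, 186, 188, 185, 179, 198, 185, 119, 280, 362, 355, 370, 373, 290, 332, 341, 342, 332, 363, 412, 415, 425, 438, 446, 450, 453, 445, 430, 204, 194, 161]
```

The carriage edges match the parked start image. On to the lever.

apply_moves --fingers '[0, 0, 0, 0, 0, 0, 0, 0, 0]' --travel '[[0.7, -0.28, 0], [0.7, -0.28, 0], [0.7, -0.28, 0], [0.7, -0.28, 0], [0.78, -0.3, 0], [0, 0, 0.6], [0, 0, 0.6], [0, 0, 0.55], [0, 0, 0]]' --rotation '[[0, 0, 0], [0, 0, 0], [0, 0, 0], [0, 0, 0], [0, 0, 0], [0, 0, 0], [0, 0, 0], [0, 0, 0], [0, 0, 0]]'

```text
time: 69.2
tool_pos: [0.4905, 0.0828, 0.1613]
tcp_rot: [-2.294, -2.144, 0.018]
wrist_force: [-0.8, -0.3, -1.1]
width: 0.001
grip_force: 0.0
```

apply_moves --fingers '[0, 0, 0, 0, 0, 0, 0, 0, 0, 0]' --travel '[[-0.2, 0, 0], [-0.25, 0, 0], [-0.25, 0, 0], [-0.25, 0, 0], [-0.25, 0, 0], [-0.25, 0, 0], [-0.25, 0, 0], [-0.25, 0, 0], [-0.25, 0, 0], [0, 0, 0]]' --rotation '[[0, 0, 0], [0, 0, 0], [0, 0, 0], [0, 0, 0], [0, 0, 0], [0, 0, 0], [0, 0, 0], [0, 0, 0], [0, 0, 0], [0, 0, 0]]'

```text
time: 70.2
tool_pos: [0.4863, -0.0279, 0.1663]
tcp_rot: [2.297, 2.137, -0.007]
wrist_force: [-0.5, 0.4, -0.4]
width: -0.0
grip_force: 0.0
```

```bash
python3 plan.py m -88 58 110 0
```

```text
turn deg(tool) [-0.01  0.35 -0.09] units [-0.    0.06 -0.02] | shift units after turn [-0.124 -0.016  1.126] before turn [-0.117 -0.015  1.127] dist 0.486 F [-0.5  0.4 -0.4] w -0.0 g 0.0 t 70.2 q [-0.1  -0.04  2.07 -0.01  1.12 -0.03]
```

apply_moves --fingers '[0, 0, 0, 0, 0, 0, 0, 0, 0]' --travel '[[-0.12, 0, 0.1], [0, 0, 0.2], [0, 0, 0.2], [0, 0, 0.2], [0, 0, 0.2], [0, 0, 0.1], [0, 0, 0.06], [0, 0, 0.04], [0, 0, 0]]' --rotation '[[0, 0, 0], [0, 0, 0], [0, 0, 0], [0, 0, 0], [0, 0, 0], [0, 0, 0], [0, 0, 0], [0, 0, 0], [0, 0, 0]]'

```text
time: 71.1
tool_pos: [0.486, -0.0324, 0.1112]
tcp_rot: [2.296, 2.14, -0.006]
wrist_force: [0.0, 0.3, 0.6]
width: -0.001
grip_force: 0.0
```

```bash
python3 plan.py m -88 58 110 0
```

```text
turn deg(tool) [-0.02  0.29 -0.  ] units [-0.    0.05 -0.  ] | shift units after turn [-0.036 -0.015  0.023] before turn [-0.035 -0.015  0.023] dist 0.486 F [0.  0.3 0.6] w -0.001 g 0.0 t 71.1 q [-0.11  0.02  2.12 -0.01  1.   -0.04]
```

apply_moves --fingers '[0, 0, 0, 0, 0, 0]' --travel '[[0, 0, 0.04], [0, 0, 0.03], [0, 0, 0.03], [0, 0, 0.02], [0, 0, 0], [0, 0, 0]]' --rotation '[[0, 0, 0], [0, 0, 0], [0, 0, 0], [0, 0, 0], [0, 0, 0], [0, 0, 0]]'

```text
time: 71.7
tool_pos: [0.4868, -0.0325, 0.1095]
tcp_rot: [2.295, 2.139, -0.005]
wrist_force: [-10.3, 1.2, 24.5]
width: -0.001
grip_force: 12.0
```

```bash
python3 plan.py m -88 58 110 0; python3 - <<'E'
from h import *
s=cam("side");t=cam("top")
for n in ("lever_grip","lever_pivot","lock_lever"):
  for c in ("side","top"):
    try: print(n,c,[(round(d["p"],2),d["location"]) for d in tip_of(c,n)][:2],[(round(d["p"],2),d["bbox"]) for d in regions_of(c,n)][:2])
    except Exception as e: print(n,e)
E
```

```text
turn deg(tool) [0.07 0.3  0.  ] units [0.01 0.05 0.  ] | shift units after turn [-0.033 -0.032 -0.011] before turn [-0.033 -0.032 -0.011] dist 0.486 F [-10.3   1.2  24.5] w -0.001 g 12.0 t 71.7 q [-0.11  0.02  2.12 -0.01  1.   -0.04]
lever_grip side [(0.44, [323.7, 199.1])] [(0.61, [313.8, 199.6, 14.9, 16.7])]
lever_grip top [(0.6, [334.1, 209.1])] [(0.4, [309.4, 206.2, 13.1, 2.0])]
lever_pivot side [(0.8, [318.5, 212.6])] [(0.73, [218.5, 157.5, 130.0, 90.3])]
lever_pivot top [(0.68, [310.6, 210.3]), (0.68, [190.6, 229.5])] [(0.76, [301.7, 110.8, 99.4, 112.6])]
lock_lever it knows: adapter, carriage_grip, cylinder_box, gauge, lever_grip, lever_pivot, lid, lid_handle, machine, mat, mug, padlock, pin_jar, screwdriver, spray_can, swarf_brush, vice_key, well, well_rim
lock_lever it knows: adapter, carriage_grip, cylinder_box, gauge, lever_grip, lever_pivot, lid, lid_handle, machine, mat, mug, padlock, pin_jar, screwdriver, spray_can, swarf_brush, vice_key, well, well_rim
```

The lever is home: a hard stop at 0.1095, against 0.110 expected. I'll retreat and compare with the first picture.

apply_moves --fingers '[0, 0, 0, 0, 0, 0, 0, 0, 0, 0, 0]' --travel '[[0, 0, -0.3], [0, 0, -0.8], [0, 0, -0.8], [0, 0, -0.8], [0.8, 0, 0], [0.8, 0, 0], [0.8, 0, 0], [0.8, 0, 0], [0.8, 0, 0], [0.8, 0, 0], [0, 0, 0]]' --rotation '[[0, 0, 0], [0, 0, 0], [0, 0, 0], [0, 0, 0], [0, 0, 0], [0, 0, 0], [0, 0, 0], [0, 0, 0], [0, 0, 0], [0, 0, 0], [0, 0, 0]]'

```text
time: 73.3
tool_pos: [0.503, 0.2119, 0.2393]
tcp_rot: [2.292, 2.145, -0.003]
wrist_force: [-0.0, 0.6, 0.5]
width: -0.004
grip_force: 0.0
```

```bash
python3 - <<'E'
from h import *
t=cam("top");a=t["image"].astype(int).sum(2);r=cv2.imread("pics/top0.png").astype(int).sum(2)
for nm,sl in (("sleeve c335",(slice(200,222),335)),("sleeve row209",(209,slice(318,356))),("carr 197",(197,slice(325,366)))):
    print(nm,"\n",r[sl].tolist(),"\n",a[sl].tolist())
print([(round(d["p"],2),d["location"]) for d in tip_of("top","lever_grip")][:2])
s=cam("side");print([(round(d["p"],2),d["location"]) for d in tip_of("side","lever_grip")][:2],"start 326,197; knob",[(round(d["p"],2),d["location"]) for d in tip_of("side","carriage_grip")][:1],"start 310,184",read_state()["time"])
E
```

```text
sleeve c335 
 [335, 363, 360, 363, 362, 350, 526, 461, 66, 60, 85, 44, 291, 502, 543, 580, 620, 451, 144, 214, 364, 449] 
 [355, 379, 377, 375, 379, 373, 393, 296, 125, 27, 36, 41, 84, 258, 314, 317, 324, 223, 138, 223, 372, 432]
sleeve row209 
 [349, 347, 333, 328, 554, 561, 551, 565, 236, 80, 65, 68, 64, 58, 68, 53, 58, 60, 54, 52, 46, 43, 24, 44, 11, 304, 483, 484, 298, 437, 534, 537, 549, 536, 510, 185, 192, 218] 
 [308, 322, 298, 303, 304, 320, 303, 302, 159, 54, 25, 26, 31, 30, 41, 25, 37, 27, 30, 41, 36, 14, 26, 21, 59, 147, 270, 337, 330, 208, 294, 297, 310, 295, 310, 134, 115, 129]
carr 197 
 [503, 592, 599, 593, 595, 608, 609, 338, 554, 614, 618, 640, 642, 620, 613, 614, 603, 621, 609, 600, 607, 594, 607, 376, 537, 533, 533, 535, 600, 642, 646, 638, 656, 663, 664, 657, 679, 526, 211, 193, 174] 
 [372, 374, 377, 380, 375, 371, 380, 250, 303, 356, 365, 380, 388, 352, 350, 364, 370, 364, 364, 370, 372, 370, 375, 309, 337, 343, 339, 340, 367, 417, 414, 414, 439, 443, 433, 561, 686, 660, 222, 198, 186]
[(0.64, [334.2, 212.6])]
[(0.55, [327.5, 197.9])] start 326,197; knob [(0.72, [310.2, 185.2])] start 310,184 73.55
```

```bash
python3 -c "
from workcell import *
print(finish_job())"
```

```text
the job is handed in; nothing more can be done
None
```

I handed the job in at about 74 s of the 210 s: the adapter, gauge and brush are in the well (I saw no T-key on the bench), the lid is back flush, the carriage is on its right stop and the lever is fully down. The hand-in gave no verdict.

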